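# Wind the wooden music box and stand its bird on top

## Task

Wind the music box up fully: turn the steel key on its sloping front clockwise, in as many part turns as it takes, until it comes up against its stop. Then pick up the carved bird and set it down (do not drop it) standing upright in the middle of the round turntable on top of the box, with its beak looking out over the key, and let go. Leave the other two carved figures, the tree and the rabbit, where they are.

Things in the scene. Friction and masses are not known exactly. Their poses are not given: they have to be found in the camera images.
- music_box: Pale wooden desk-shaped box, fixed, 170 mm deep (x), 150 wide (y), on a board 190 x 170 x 10. Origin: centre of underside; x points from sloping front to back, z up. Front panel rises at 35 degrees to the horizontal, from x -85 mm, 45 high, to x +5, 108 high; flat top behind. The key stands square to the panel at its middle (x -40, 76.5 high): its axis leans 35 degrees from vertical towards -x.
- key (a joint): Turn of the key in rad: 0 run down, 5.7 at the stop (fully wound); grows clockwise as seen looking at the panel. Starts between 0.2 and 1.0, so 4.7 to 5.5 are missing (not quite a full turn). Spring and friction resist with 0.07 to 0.12 N m; it stays where it is left when let go, but turning it back unwinds it.
- key_grip (a point): Middle of the key's flat steel wing, on the key's axis, 47 mm above the panel. Wing 48 mm long (this point's x), 8 thick (y, grip across it), 26 tall (z), on a thin round stem. The point's z points out of the panel along the key's axis; x and y turn with the key. At joint value 0 the wing lies up and down the slope.
- turntable (a point): Centre of the upper face of the round wooden turntable on the flat top of the box, 118 mm above the table; disc 72 mm across, 8 mm thick, does not turn. Axes as the box.
- bird: Carved bird, pale wood, loose, 90 g: silhouette 22 mm thick (its y), small beak at one end, raised tail at the other, on a round base 44 across, 8 thick. Origin: centre of the base's underside; beak points along -x, z up. Body x -26 to +26 mm, 28 to 60 high: grip it there across its 22 mm; head to 84 high at x -22, tail to 75 high at x +50.
- beak (a point): Tip of the bird's beak, 50 mm ahead (-x) of the bird's origin, 67 mm high.
- tree: Carved tree, 92 mm high, 66 mm wide (x), 22 mm thick (y), same wood and base as the bird; origin: centre of the underside. A bystander.
- rabbit: Carved rabbit with two ears, 100 mm high, 44 mm long (x), 22 mm thick (y), same wood and base as the bird; origin: centre of the underside. A bystander.
Things that resemble listed ones, but are neither listed nor needed, are in the scene too. What is shaped like the bird but blue or red is not meant.

How it is judged (in metres and radians):
On the way, in this order (a step that is already met when the one before it is completed fails the run):
1. the key is wound up to its stop (value of joint key above 5.45 rad), for 0.2 s.
2. the bird is carried up off the table (height (world z) of bird above 0.1 m), for 0.1 s.
At the end, for the whole second after the job is handed in: The key is within 0.25 rad of its stop (5.7 rad); the bird stands at rest and upright (within 0.1 rad) on the turntable, its base centre within 15 mm of the turntable's centre, its beak pointing to the box's front (the key side) within 0.5 rad (value of joint key above 5.45 rad and horizontal distance between bird and turntable below 0.015 m and z of bird in the frame of turntable between -0.004 and 0.004 m and angle between bird's own z axis and vertical below 0.1 rad and angle between the x axis of bird and the x axis of music_box, either way round below 0.5 rad and x of beak in the frame of music_box below 0.03 m and linear speed of bird below 0.02 m/s); the robot touches nothing.
It fails at once if the bird is dropped (falls freely faster than 0.5 m/s) (contact force between bird and the fingers below 0.02 N and linear speed of bird above 0.5 m/s).
It fails at once if the tree is moved more than 30 mm (distance of tree from where it was at the start of the episode above 0.03 m).
It fails at once if the rabbit is moved more than 30 mm (distance of rabbit from where it was at the start of the episode above 0.03 m).
It also fails if it takes over 70 s, if anything falls off the work surface, if the arm or the gripper's body presses on something with over 40 N, if the wrist force passes 120 N, or if a joint passes its speed limit or range.

## Robot

A 6-joint arm with a two-finger parallel gripper is mounted at the origin on the work surface. World frame = base frame: x ahead of the robot, y to its left, z up, the work surface at z = 0. Lengths are in m, angles in degrees, forces in N, time in s.
With the tool pointing down it reaches from about 0.35 to 0.875 m from the base axis. Payload 4.2 kg.
Tool frame: the origin (TCP) lies on the centre line of the jaws, within the pads' length; the fingertips stand 19 mm ahead of it and the grasp point (between the pads) is the TCP; x points along the fingers, y is the direction in which the jaws open and shut, and the axes are right-handed (so a half turn about x gives the same grasp; the last joint's range is limited). The gripper opens to 87 mm and grips with 3 to 60 N. Pads are 19 mm wide; open, the fingers measure 117 mm over their backs; the gripper's body (75 mm by 190 mm) begins 51 mm behind the grasp point.
Start: joints at [-51.933, 22.042, 0.453, 0, -68.411, -14.817], TCP at [0.247, -0.574, 0.242] pointing down, gripper open.
Joint ranges: [-179.83, 179.83], [-69.29, 118.12], [-61.27, 80.66], [-181.25, 117.63], [-171.15, -9.14], [-177.46, 177.46]. Speed limits (degrees/s): [159.86, 159.86, 180, 180, 180, 180].

## Interface

Orientations are given as a 3x3 rotation matrix whose columns are the frame's x, y, z axes.
In Python, from station import r, viewer, job, spotter gives the robot as it stands.
- The arm moves only by the tool play_rows, never from a script. Its argument "commands" is a list of rows, each an object of numbers: "fingers": the gripper command: -1 is fully open, 1 is shut, values between are in proportion; "tx", "ty", "tz": the shift along the tool's x, y, z normalised to -1 to 1, where 1 is 750 mm; "ax", "ay", "az": the turn, a rotation vector about the tool's x, y, z normalised to -1 to 1, where 1 is pi rad. In form: [{"fingers": .., "tx": .., "ty": .., "tz": .., "ax": .., "ay": .., "az": ..}, ...]. A call has 1 to 5 rows; each row is the pose to reach, as a shift and turn from the pose commanded when the call began, along the tool's axes at that moment, turning the shorter way round; what a row does not reach only later rows make up. A row lasts 1/12 s, in which the tool goes at most 41.7 mm and 7.16 degrees, less where a joint would pass 70% of its speed; a pose out of reach is approached as far as the arm can. A call with a number of a shift or a turn outside -1 to 1 is refused whole. A call with a gripper value outside its range is refused whole. The fingers move at their own pace and stop on an object; the grip force is fixed at half the most. Time passes only in rows, so rows that repeat a pose let the fingers close. It gives the time, the measured TCP pose, the force and the opening at its end, in the units of the state.
- r.sense(): the state, without advancing time (a new reading comes with each control period).
- viewer.capture(name): name is "scene" or "top" or "wrist"; returns a dict with "image" (420x560x3 uint8, red, green, blue), "fx", "fy", "cx", "cy" (pixels), "R" (3x3) and "t" (3): a world point X has camera coordinates R X + t; the wrist camera has in their place "mount" (4x4, takes a point from camera to tool coordinates, whose origin is the TCP and whose axes are the tool frame's). Camera axes: x right, y down, z forward; pixel columns grow to the right and rows downward; lengths in m; the calibration is good to about 2 mm. A picture is of the moment at which its call begins: read the wrist's pose just before it. There is no depth.
- job.finish_job(): hands the job in, once; it reports no verdict.
Trained networks look in a picture, given as the dict that the camera call returned (one of the last four; its "shot" number tells which), for a name from the list of things; names that differ only in an ending like _2 or _b are one class to them, and where a whole thing is asked for, a point or a joint stands for the part that bears it (a point fixed in the world has none). Each returns a list of dicts, best first, with "score" (0 to 1); they miss things now and then, are a little off and sometimes report something else, mostly with a low value. They report only what shows in the picture. A call takes as long as a camera call. They do not tell look-alikes from the thing itself.
- spotter.find_in(name, picture): "uv" ([column, row] in pixels, amid what is visible of it).
- spotter.silhouettes(name, picture): "region" (420x560 bool, what is visible of it) and "uv" ([column, row] in pixels, amid what is visible of it).
The state is a dict: "time_s": time; "joints": joint angles; "joint_velocities": joint speeds; "effort": joint torques, N m; "tcp_pos": TCP position; "ee_rot": TCP orientation; "wrist_force": force on the tool from outside, world axes, zero at the start; "moment": the same for the moment, N m; "gripper_width": opening from 0.0 (shut) to 1.0 (fully open).
Only numpy, scipy, OpenCV 4.12 (cv2) and the standard library are available. Lean on these libraries where they do the work, as an engineer would, in place of code of your own. Each camera call takes 0.05 s, during which the arm holds its last target. There are 200 camera calls.

## Working session

There is one attempt and no reset: what is moved stays moved. The work goes in short steps, Python scripts to look and compute and a tool call to move; the robot and the scene stay as the last step left them, time stands still between calls to the robot, and variables do not carry over. Pictures are saved under pics/ and viewed, about 8 in all and at most 12, crops included, and the job is handed in when it is done.

Besides the shell and the picture viewer there is one more tool, called after ">>>" as name(argument=value, ...), one argument or row to a line, values as JSON. play_rows: Moves the arm, as the interface text tells. Its arguments: {"type":"object","properties":{"commands":{"type":"array"}},"required":["commands"]}

```bash
ls; mkdir -p pics; python3 - <<'E'
from station import r,viewer,job,spotter
import cv2,numpy as np
s=r.sense();print(s['tcp_pos'],s['ee_rot'],s['time_s'])
ims=[]
for c in ['scene','top']:
    p=viewer.capture(c);ims.append(p['image'])
    print(c,p['fx'],p['fy'],p['cx'],p['cy'],np.array(p['R']).round(4).tolist(),np.array(p['t']).round(4).tolist())
    for n in ['music_box','key','bird','tree','rabbit','turntable']:
        try: print(n,[(np.round(d['uv']).tolist(),round(d['score'],2)) for d in spotter.find_in(n,p)])
        except Exception as e: print(n,e)
    cv2.imwrite(f'pics/{c}0.png',p['image'][:,:,::-1])
E
```

```text
pics
[ 0.24650902 -0.57371196  0.24042153] [[-9.75408711e-04 -3.94536689e-01  9.18879671e-01]
 [ 2.03922042e-03  9.18877413e-01  3.94537884e-01]
 [-9.99997445e-01  2.25863388e-03 -9.17337605e-05]] 0.0
scene 493.21036027565475 493.21036027565475 282.67442288628826 210.7971084674583 [[-0.4897, 0.8718, -0.0088], [0.4858, 0.2645, -0.8331], [-0.724, -0.4123, -0.5531]] [0.2697, -0.0934, 1.3189]
music_box [([367.0, 341.0], 0.56)]
key [([370.0, 271.0], 0.97)]
bird [([259.0, 282.0], 0.96), ([246.0, 165.0], 0.88), ([238.0, 200.0], 0.68), ([219.0, 238.0], 0.55)]
tree [([158.0, 230.0], 0.7)]
rabbit [([174.0, 266.0], 0.84)]
turntable [([362.0, 342.0], 0.73)]
top 398.13472268931355 398.13472268931355 282.6851943668419 215.65914201310582 [[-0.028, -0.9996, 0.0047], [-0.9996, 0.028, -0.0048], [0.0047, -0.0048, -1.0]] [-0.0742, 0.4141, 0.8896]
music_box [([162.0, 139.0], 0.74)]
key [([159.0, 167.0], 0.48)]
bird [([264.0, 148.0], 0.91), ([348.0, 242.0], 0.81), ([384.0, 309.0], 0.8), ([330.0, 184.0], 0.68)]
tree [([392.0, 166.0], 0.59)]
rabbit [([341.0, 126.0], 0.68), ([331.0, 187.0], 0.45)]
turntable [([160.0, 139.0], 0.67)]
```

View pics/scene0.png

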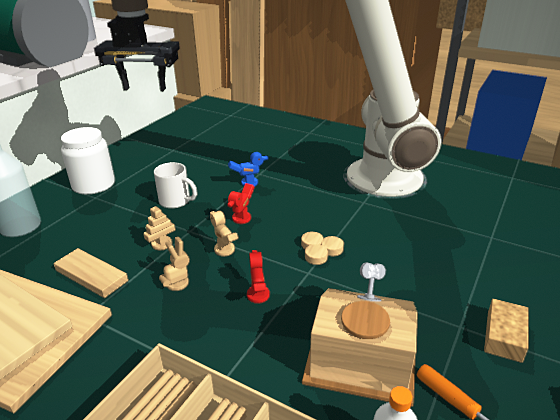

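View pics/top0.png

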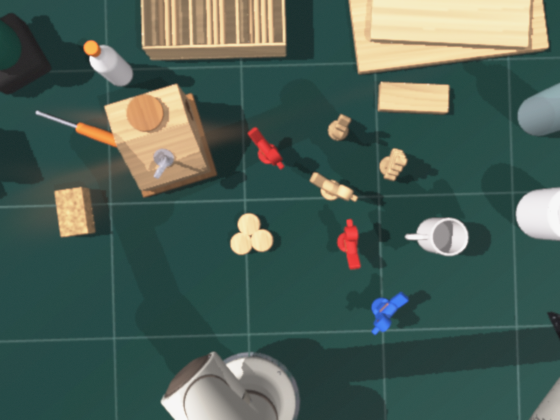

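Scene picture: the pale bird is at (222,235) and the two reds are at (241,203) and (258,277). The blue one is at (250,168), the tree at (158,230) and the rabbit at (174,266). The box is at (365,340), with the key at (372,275). In the top view, the pale bird is at (332,187), the box at (160,139), the rabbit at (340,127) and the tree at (393,165). The pale bird is the only uncoloured one, so I'll confirm it in an enlarged crop.

```bash
cat > h.py <<'E'
import numpy as np,cv2
from station import r,viewer,job,spotter
def ray(p,uv,T=None):
    d=np.array([(uv[0]-p['cx'])/p['fx'],(uv[1]-p['cy'])/p['fy'],1.])
    if 'mount' in p:
        M=np.array(p['mount']);o,R=T
        return o+R@M[:3,3], R@M[:3,:3]@d
    R=np.array(p['R']);return -R.T@np.array(p['t']),R.T@d
def atz(p,uv,z,T=None):
    o,d=ray(p,uv,T);return o+d*(z-o[2])/d[2]
def tri(rs):
    A=0;b=0
    for o,d in rs:
        d=d/np.linalg.norm(d);P=np.eye(3)-np.outer(d,d);A=A+P;b=b+P@o
    return np.linalg.solve(A,b)
def proj(p,X,T=None):
    X=np.asarray(X,float)
    if 'mount' in p:
        M=np.array(p['mount']);o,R=T
        c=M[:3,:3].T@(R.T@(X-o)-M[:3,3])
    else: c=np.array(p['R'])@X+np.array(p['t'])
    return np.array([p['fx']*c[0]/c[2]+p['cx'],p['fy']*c[1]/c[2]+p['cy']])
def pose():
    s=r.sense();return np.array(s['tcp_pos']),np.array(s['ee_rot'])
E
python3 - <<'E'
from h import *
t=viewer.capture('top');s=viewer.capture('scene')
def crop(im,x,y,w,h,k): return cv2.resize(im[y:y+h,x:x+w,::-1],None,fx=k,fy=k,interpolation=cv2.INTER_CUBIC)
c=np.vstack([np.hstack([crop(t['image'],90,70,133,133,3),crop(s['image'],290,250,133,133,3)]),
 np.hstack([crop(t['image'],300,150,66,50,6),crop(s['image'],190,200,66,50,6)]) if 0 else cv2.resize(np.hstack([crop(t['image'],300,150,66,33,6),crop(s['image'],200,205,66,50,4)[:198,:]]) if 0 else crop(t['image'],295,165,133,50,3),(798,200)) if 0 else np.hstack([crop(t['image'],295,155,133,60,3),crop(s['image'],170,202,133,60,3)])])
cv2.imwrite('pics/crop1.png',c);print(c.shape)
# turntable colour
for p,sd in((t,(145,113)),(s,(366,320))):
    hsv=cv2.cvtColor(np.ascontiguousarray(p['image']),cv2.COLOR_RGB2HSV);print(hsv[sd[1],sd[0]])
    m=np.zeros((422,562),np.uint8);im=np.ascontiguousarray(p['image'])
    _,_,_,rect=cv2.floodFill(im,m,sd,(0,0,255),(9,)*3,(9,)*3,cv2.FLOODFILL_FIXED_RANGE)
    print(rect); ys,xs=np.nonzero(m[1:-1,1:-1]);e=cv2.fitEllipse(cv2.convexHull(np.c_[xs,ys].astype(np.int32)));print(e)
    print(atz(p,e[0],.118))
for p in (t,s):
  for n in('key','bird'):
    for d in spotter.silhouettes(n,p): print(n,d['uv'],d['score'],d['region'].sum(),p['image'][d['region']].mean(0).round())
E
```

```text
(579, 798, 3)
[ 14 132 221]
(128, 95, 34, 35)
((144.2053680419922, 112.20724487304688), (34.3142204284668, 34.83134078979492), 39.96786117553711)
[0.61982571 0.1781419  0.118     ]
[ 15 155 209]
(348, 301, 21, 35)
((362.661376953125, 317.6783142089844), (32.615482330322266, 36.30611801147461), 129.59634399414062)
[0.62320626 0.17754317 0.118     ]
key [159.5, 163.0] 0.44 167 [182. 177. 183.]
bird [348.9, 245.3] 0.96 629 [223.  65.  63.]
bird [266.1, 148.8] 0.84 588 [194.  58.  56.]
bird [385.2, 308.7] 0.65 780 [ 67. 112. 210.]
bird [328.5, 185.8] 0.59 670 [206. 178. 138.]
key [368.2, 273.9] 0.97 509 [178. 183. 185.]
bird [220.2, 234.0] 0.91 790 [175. 150. 106.]
bird [248.6, 167.7] 0.84 542 [ 49.  98. 195.]
bird [255.0, 279.3] 0.62 732 [195.  38.  34.]
bird [236.6, 204.1] 0.57 661 [202.  41.  36.]
```

View pics/crop1.png

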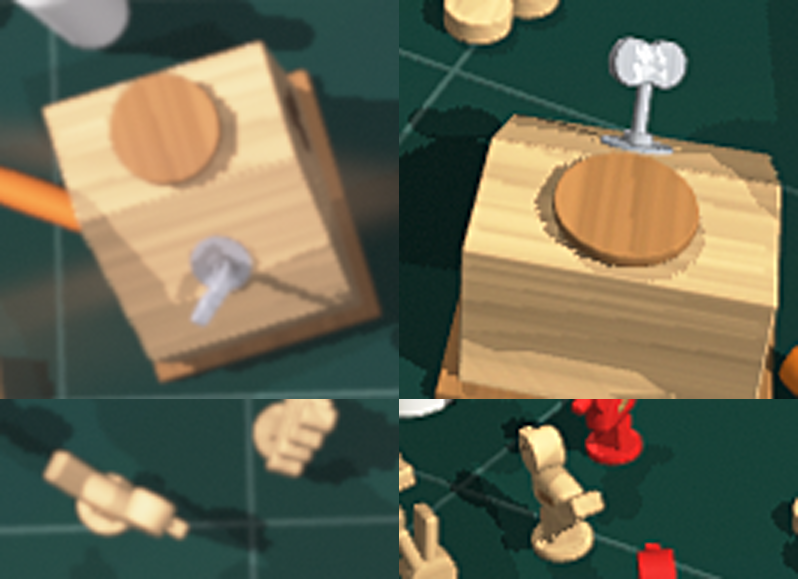

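The crop shows the bird is the bare pale one: base at top pixel (331,191), tail towards the upper left (315,177), small beak towards the lower right (354,198). The turntable agrees to 3 mm between the two cameras. The key wing stands below and left of its foot, so it is about 0.6 rad clockwise.

```bash
cat >> h.py <<'E'
from scipy.spatial.transform import Rotation as Ro
import json
def step(p,Rt,cur=None):
    """normalised row from the present pose to target pose"""
    o,R=cur or pose()
    d=R.T@(np.asarray(p)-o)/.75; a=Ro.from_matrix(R.T@Rt).as_rotvec()/np.pi
    print('row',d.round(4),a.round(4),'mm',round(np.linalg.norm(d)*750),'deg',round(np.linalg.norm(a)*180,1))
YAW=np.radians(15.25);TT=np.array([.6215,.178,.118])
def box(yaw=None):
    y=YAW if yaw is None else yaw
    return np.array([[np.cos(y),-np.sin(y),0],[np.sin(y),np.cos(y),0],[0,0,1]])
S,C=np.sin(np.radians(35)),np.cos(np.radians(35))
def keyR(th):
    B=box();ax=B@[-S,0,C];x=B@[C,0,S]
    x=Ro.from_rotvec(-th*ax).apply(x)
    return np.c_[x,np.cross(ax,x),ax]      # key frame
def kgrip(h=.047): # point on key axis h above panel
    return TT+box()@(np.array([-.040,0,.0765])+h*np.array([-S,0,C])-np.array([.045,0,.118]))
def toolR(th): # tool gripping wing
    K=keyR(th);x=-K[:,2];y=-K[:,1];return np.c_[x,y,np.cross(x,y)]
E
python3 - <<'E'
from h import *
t=viewer.capture('top');s=viewer.capture('scene')
B=box()
def bx(x,y,z): return TT+B@(np.array([x,y,z])-[.045,0,.118])
for n,c,X in [('backL',(44,108),(.085,.075,.108)),('backR',(262,42),(.085,-.075,.108)),('boardFL',(160,380),(-.095,.085,.01)),('boardFR',(380,315),(-.095,-.085,.01)),('boardBR',(305,72),(.095,-.085,.01))]:
    print(n,np.array(c)/3+[90,70],proj(t,bx(*X)).round(1))
print('kg',kgrip(),proj(t,kgrip()).round(1),proj(s,kgrip()).round(1),'foot',proj(t,kgrip(0)),proj(s,kgrip(0)))
for th in(.2,.6,1.): 
  K=keyR(th);print(th,[proj(t,kgrip()+K[:,0]*e).round(1) for e in(.024,-.024)],[proj(s,kgrip()+K[:,0]*e).round(1) for e in(.024,-.024)])
g=kgrip(.047+.13);print(g);step(g,toolR(.6))
b=atz(t,(330.7,191.3),.008);print('bird',b,atz(s,(170+(560-399)/3,202+(545-399)/3),.008))
tail=atz(t,(295+55/3,155+(465-399)/3),.07);bk=atz(t,(295+181/3,155+(527-399)/3),.067);print(tail,bk,np.linalg.norm(bk-b),np.linalg.norm(tail-b),np.degrees(np.arctan2(*(tail-bk)[1::-1])))
E
```

```text
backL [104.66666667 106.        ] [103.6 104.3]
backR [177.33333333  84.        ] [176.7  82.3]
boardFL [143.33333333 196.66666667] [142.4 196. ]
boardFR [216.66666667 175.        ] [216.1 173.7]
boardBR [191.66666667  94.        ] [191.2  91.7]
kg [0.51348425 0.14855153 0.11500015] [161.4 166.7] [370.7 270.5] foot [163.20439649 156.46530104] [367.01476989 298.50144052]
0.2 [array([158.7, 155.4]), array([163.9, 177.5])] [array([367.3, 271.2]), array([373.9, 269.8])]
0.6 [array([163.9, 155.8]), array([158.9, 177.2])] [array([362. , 270.2]), array([379.1, 270.8])]
1.0 [array([168.6, 157.9]), array([154.2, 175.3])] [array([358.1, 269.3]), array([383. , 271.7])]
[0.44154495 0.12893862 0.22148991]
row [0.0268 0.7588 0.6087] [-0.7351 -0.0567 -0.242 ] mm 730 deg 139.7
bird [ 0.46299227 -0.19391661  0.008     ] [ 0.47925226 -0.18322516  0.008     ]
[ 0.48965383 -0.15098607  0.07      ] [ 0.4446852  -0.23714046  0.067     ] 0.07539529068479571 0.0799866870999594 62.437512556938984
```

```bash
sed -i 's/TT=np.array(\[.6215,.178,.118\])/TT=np.array([.619,.178,.118])/' h.py; python3 - <<'E'
from h import *
step(kgrip(.177),toolR(.9))
E
```

```text
row [0.0268 0.7602 0.6057] [-0.6446 -0.0869 -0.2175] mm 729 deg 123.4
```

>>> play_rows(
  commands=[
    {"fingers": -1, "tx": 0.02, "ty": 0.76, "tz": 0.6, "ax": -0.645, "ay": -0.087, "az": -0.217},
    {"fingers": -1, "tx": 0.02, "ty": 0.76, "tz": 0.6, "ax": -0.645, "ay": -0.087, "az": -0.217},
    {"fingers": -1, "tx": 0.02, "ty": 0.76, "tz": 0.6, "ax": -0.645, "ay": -0.087, "az": -0.217},
    {"fingers": -1, "tx": 0.02, "ty": 0.76, "tz": 0.6, "ax": -0.645, "ay": -0.087, "az": -0.217},
    {"fingers": -1, "tx": 0.02, "ty": 0.76, "tz": 0.6, "ax": -0.645, "ay": -0.087, "az": -0.217},
  ],
)

```text
time_s: 1.52
tcp_pos: [0.3009, -0.3714, 0.2373]
ee_rot: [[0.186, -0.822, 0.538], [-0.099, 0.529, 0.843], [-0.978, -0.21, 0.018]]
wrist_force: [1.3, 1.4, 0.6]
gripper_width: 1.0
```

```bash
python3 - <<'E'
from h import *
print(r.sense()['joints'],pose()[0]);step(kgrip(.177),toolR(.9))
E
```

```text
[-3.20227519e+01  2.42790979e+00 -2.64792255e+01 -1.16025215e+00
 -4.89606055e+01  2.59329748e-02] [ 0.30087462 -0.37143604  0.23726316]
row [-0.0108  0.2061  0.661 ] [-0.456  -0.0615 -0.1537] mm 519 deg 87.3
```

>>> play_rows(
  commands=[
    {"fingers": -1, "tx": -0.01, "ty": 0.205, "tz": 0.66, "ax": -0.456, "ay": -0.061, "az": -0.154},
    {"fingers": -1, "tx": -0.01, "ty": 0.205, "tz": 0.66, "ax": -0.456, "ay": -0.061, "az": -0.154},
    {"fingers": -1, "tx": -0.01, "ty": 0.205, "tz": 0.66, "ax": -0.456, "ay": -0.061, "az": -0.154},
    {"fingers": -1, "tx": -0.01, "ty": 0.205, "tz": 0.66, "ax": -0.456, "ay": -0.061, "az": -0.154},
    {"fingers": -1, "tx": -0.01, "ty": 0.205, "tz": 0.66, "ax": -0.456, "ay": -0.061, "az": -0.154},
  ],
)

```text
time_s: 1.93
tcp_pos: [0.3577, -0.1709, 0.2318]
ee_rot: [[0.389, -0.921, -0.015], [-0.072, -0.046, 0.996], [-0.919, -0.386, -0.085]]
wrist_force: [0.4, -0.8, 0.3]
gripper_width: 0.999
```

```bash
python3 - <<'E'
from h import *
print(r.sense()['joints'],pose()[0]);step(kgrip(.177),toolR(.9))
E
```

```text
[  1.82957744 -12.45470921 -46.60737704   8.8758865  -33.36229946
  -6.452575  ] [ 0.35771    -0.17094457  0.23176939]
row [ 0.0258 -0.1132  0.3979] [-0.2691 -0.0366 -0.0899] mm 311 deg 51.5
```

>>> play_rows(
  commands=[
    {"fingers": -1, "tx": 0.026, "ty": -0.113, "tz": 0.398, "ax": -0.269, "ay": -0.037, "az": -0.09},
    {"fingers": -1, "tx": 0.026, "ty": -0.113, "tz": 0.398, "ax": -0.269, "ay": -0.037, "az": -0.09},
    {"fingers": -1, "tx": 0.026, "ty": -0.113, "tz": 0.398, "ax": -0.269, "ay": -0.037, "az": -0.09},
    {"fingers": -1, "tx": 0.026, "ty": -0.113, "tz": 0.398, "ax": -0.269, "ay": -0.037, "az": -0.09},
    {"fingers": -1, "tx": 0.026, "ty": -0.113, "tz": 0.398, "ax": -0.269, "ay": -0.037, "az": -0.09},
  ],
)

```text
time_s: 2.35
tcp_pos: [0.4131, 0.031, 0.226]
ee_rot: [[0.525, -0.661, -0.537], [0.071, -0.594, 0.801], [-0.848, -0.459, -0.265]]
wrist_force: [-30.0, -11.0, -41.1]
gripper_width: 0.999
```

```bash
python3 - <<'E'
from h import *
print(r.sense()['joints'],pose()[0]);step(kgrip(.177),toolR(.9))
E
```

```text
[ 28.41831087 -13.0656036  -61.29049036  43.71376653 -15.71106476
 -30.40354993] [0.41306488 0.03102206 0.22602878]
row [ 0.0326 -0.0977  0.0876] [-0.0818 -0.0097 -0.0269] mm 101 deg 15.6
```

```bash
cat > fk.py <<'E'
import numpy as np
from scipy.optimize import least_squares
from scipy.spatial.transform import Rotation as Ro
def rot(ax,d): return Ro.from_euler(ax,d,degrees=True).as_matrix()
LO=np.array([-179.83,-69.29,-61.27,-181.25,-171.15,-177.46]);HI=np.array([179.83,118.12,80.66,117.63,-9.14,177.46])
P0=[.0,.3,.3,.05,.3,.25]
def fk(q,P):
    a,h,L1,e,L2,Lt=P
    R=rot('z',q[0]);p=R@[a,0,h]
    R=R@rot('y',q[1]);p=p+R@[0,0,L1]
    R=R@rot('y',-q[2]);p=p+R@[L2,0,e]
    R=R@rot('x',S4*q[3])@rot('y',-q[4]);p=p+R@[Lt,0,0]
    return p,R@rot('x',-q[5])@TF
S4=1
TF=np.array([[1,0,0],[0,0,-1],[0,1,0]],float)
D=[([-51.933,22.042,.453,0,-68.411,-14.817],[.2465,-.5737,.2404]),
([-32.0228,2.4279,-26.4792,-1.16025,-48.96,.02593],[.30087,-.37144,.23726]),
([1.82958,-12.45471,-46.60738,8.87589,-33.3623,-6.45257],[.35771,-.17094,.23177]),
([28.41831,-13.0656,-61.29049,43.71377,-15.71107,-30.40355],[.41306,.03102,.22603])]
if __name__=='__main__':
    for s in(1,-1):
        S4=s
        f=lambda P:np.r_[np.concatenate([fk(q,P)[0]-p for q,p in D]),.02*(np.array(P)-P0)]
        o=least_squares(f,P0);print(s,o.x.round(4),np.abs(f(o.x)[:-6]).max())
        for q,_ in D: print(fk(q,o.x)[1].round(3).tolist())
E
python3 fk.py
```

```text
1 [ 1.0588 -1.1094 -0.0882  0.2181 -0.5491 -1.0177] 0.13762870357605095
[[-0.0, 0.395, -0.919], [0.0, -0.919, -0.395], [-1.0, -0.0, 0.0]]
[[0.17, 0.836, -0.521], [-0.124, -0.507, -0.853], [-0.978, 0.21, 0.018]]
[[0.383, 0.91, -0.158], [0.097, -0.21, -0.973], [-0.919, 0.357, -0.169]]
[[0.347, 0.748, -0.566], [0.4, -0.663, -0.632], [-0.848, -0.007, -0.529]]
-1 [-0.2846  0.5242  0.9935  0.0099  0.5453  1.0332] 0.14256907891553078
[[-0.0, 0.395, -0.919], [0.0, -0.919, -0.395], [-1.0, -0.0, 0.0]]
[[0.186, 0.822, -0.538], [-0.099, -0.529, -0.843], [-0.978, 0.21, -0.018]]
[[0.389, 0.921, 0.015], [-0.072, 0.046, -0.996], [-0.919, 0.386, 0.085]]
[[0.525, 0.661, 0.537], [0.071, 0.594, -0.801], [-0.848, 0.459, 0.265]]
```

```bash
sed -i 's/^S4=1/S4=-1/; s/^TF=.*/TF=np.array([[1,0,0],[0,0,1],[0,-1,0]],float)/; s/^P0=.*/P0=[0,.2,.41,0,.43,.35,-.15]/; s/a,h,L1,e,L2,Lt=P/a,h,L1,e,L2,Lt,w=P/; s/\[Lt,0,0\]/[Lt,w,0]/' fk.py
python3 - <<'E'
import fk,numpy as np
from scipy.optimize import least_squares
f=lambda P:np.r_[np.concatenate([fk.fk(q,P)[0]-p for q,p in fk.D]),.001*(np.array(P)-fk.P0)]
o=least_squares(f,fk.P0);print(o.x.round(4).tolist(),np.abs(f(o.x)[:-7]).max());print(fk.fk(fk.D[3][0],o.x)[1].round(3))
E
```

```text
[0.0016, 0.1607, 0.5648, -0.0008, 0.42, 0.2881, -0.1597] 0.00045590447147009217
[[ 0.525 -0.661 -0.537]
 [ 0.071 -0.594  0.801]
 [-0.848 -0.459 -0.265]]
```

```bash
cat >> fk.py <<'E'
P=[0.0016,0.1607,0.5648,-0.0008,0.42,0.2881,-0.1597]
def ik(p,R,q0=None,n=30,rollfree=False,seed=0):
    """all distinct solutions in range (margin 2 deg)"""
    g=np.random.default_rng(seed);out=[];lo,hi=LO+2,HI-2
    starts=[np.clip(q0,lo+.1,hi-.1)] if q0 is not None else list(g.uniform(lo,hi,(n,6)))
    def f(q):
        a,A=fk(q,P);return np.r_[(a-p)*5,(Ro.from_matrix(A.T@R)).as_rotvec()]
    for s in starts:
        o=least_squares(f,s,bounds=(lo,hi),x_scale=50)
        if np.abs(o.fun).max()<2e-3 and not any(np.abs(o.x-k).max()<2 for k in out): out.append(o.x)
    return out
E
python3 - <<'E'
from h import *; from fk import ik
for h in (.047,.11,.177):
  for th in (0.9,2.4,4,5.6):
    for k in(0,1):
      R=toolR(th+np.pi*k);print(h,th,k,[q.round().astype(int).tolist() for q in ik(kgrip(h),R,n=16)],flush=True)
E
```

```text
0.047 0.9 0 []
0.047 0.9 1 []
0.047 2.4 0 []
0.047 2.4 1 []
0.047 4 0 []
0.047 4 1 []
0.047 5.6 0 []
0.047 5.6 1 []
0.11 0.9 0 []
0.11 0.9 1 []
0.11 2.4 0 []
0.11 2.4 1 []
0.11 4 0 []
0.11 4 1 []
0.11 5.6 0 []
0.11 5.6 1 []
0.177 0.9 0 []
0.177 0.9 1 []
0.177 2.4 0 []
0.177 2.4 1 []
0.177 4 0 []
0.177 4 1 []
0.177 5.6 0 []
0.177 5.6 1 []
```

```bash
python3 - <<'E'
from h import *; import fk
q=np.array(fk.D[1][0]);a,A=fk.fk(q,fk.P);print(fk.ik(a,A,n=10))
L,H=fk.LO.copy(),fk.HI.copy()
fk.LO=np.array([-180,-180,-150,-200,-200,-400.]);fk.HI=np.array([180,180,150,200,200,400.])
for h in (.047,.11,.15):
  print(h,[q.round().astype(int).tolist() for q in fk.ik(kgrip(h),toolR(.9),n=40)])
E
```

```text
[array([-3.20228e+01,  2.42790e+00, -2.64792e+01, -1.16025e+00,
       -4.89600e+01,  2.59300e-02])]
0.047 [[175, -110, -35, -32, 158, 205], [175, -110, -35, -32, 158, -155], [31, 113, -117, -56, -190, -390], [-150, -113, -62, 122, -190, -392], [-142, -110, -34, -146, -157, 52], [2, 112, -118, -126, -171, 283], [31, 113, -117, -56, 170, 330], [-5, 110, -145, 147, 159, 204], [2, 112, -118, -126, -171, -77], [-150, -113, -62, 122, -190, -32]]
0.11 [[175, -102, -32, -41, 163, 195], [175, -102, -32, -41, 163, -165], [-143, -102, -31, -137, -161, 61], [-6, 101, -120, -142, -161, 272], [38, 102, -120, -40, 159, 341], [38, 102, -120, -40, 159, -19], [-4, 102, -148, 138, 163, 194], [-6, 101, -120, -142, -161, -88]]
0.15 [[42, 95, -121, -35, 154, -16], [176, -97, -30, -47, 165, -171], [-143, -97, -29, -131, -164, 68], [-9, 95, -122, -147, -155, 269], [42, 95, -121, -35, 154, 344], [-9, 95, -122, -147, -155, -91], [42, 95, -121, -35, 154, -376], [176, -97, -30, -47, 165, 189]]
```

```bash
cat > scan.py <<'E'
from h import *; import fk
# tool direction scan, roll free: find joints 1-5 for direction
lo,hi=fk.LO+2,fk.HI-2
ax=keyR(0)[:,2]
def solve(p,d,s):
    f=lambda q:np.r_[(fk.fk(np.r_[q,0],fk.P)[0]-p)*5,np.cross(fk.fk(np.r_[q,0],fk.P)[1][:,0],d)]
    o=least_squares(f,s,bounds=(lo[:5],hi[:5]),x_scale=50)
    return o.x if np.abs(o.fun).max()<2e-3 and fk.fk(np.r_[o.x,0],fk.P)[1][:,0]@d>0 else None
from scipy.optimize import least_squares
for az in range(-60,61,15):
  for pi in (55,60,65,70,75,80,85):
    a=YAW+np.radians(az);e=np.radians(pi);d=np.array([np.cos(a)*np.cos(e),np.sin(a)*np.cos(e),-np.sin(e)])
    dl=np.degrees(np.arccos(-d@ax))
    if dl>32: continue
    for s in([15,10,-30,0,-60],[0,10,-30,90,-60],[30,10,-30,-90,-60]):
      q=solve(kgrip(),d,np.array(s,float))
      if q is not None:
        q2=solve(kgrip()-d*.06,d,q); print(az,pi,round(dl),q.round().astype(int),None if q2 is None else q2.round().astype(int),flush=True);break
E
python3 scan.py
```

```text
-60 60 31 [ 42  19 -48  58 -36] [ 49  14 -43  45 -45]
-60 65 30 [ 42  18 -45  47 -35] [ 47  13 -40  37 -44]
-60 70 30 [ 41  18 -41  36 -35] [ 45  13 -36  29 -45]
-60 75 30 [ 40  18 -36  25 -37] [ 43  14 -31  21 -46]
-60 80 31 [ 39  19 -31  16 -40] [ 40  14 -27  13 -49]
-45 55 25 [ 31  16 -57  92 -30] [ 44  10 -55  70 -36]
-45 60 24 [ 34  15 -54  79 -27] [ 45  10 -51  57 -35]
-45 65 24 [ 37  16 -51  62 -26] [ 45  10 -46  45 -35]
-45 70 25 [ 39  16 -45  43 -28] [ 44  11 -40  32 -38]
-45 75 26 [ 40  17 -39  28 -32] [ 42  12 -34  22 -41]
-45 80 29 [ 38  18 -33  16 -36] [ 40  13 -29  13 -45]
-45 85 32 [ 36  19 -27   7 -42] [ 37  15 -23   6 -50]
-30 60 17 [ 19  13 -57 111 -17] [ 36   6 -57  75 -24]
-30 65 18 [ 27  13 -55  83 -17] [ 41   7 -51  52 -26]
-30 70 20 [ 36  14 -49  49 -20] [ 42   9 -43  34 -31]
-30 75 23 [ 38  16 -41  27 -27] [ 41  10 -36  21 -37]
-30 80 27 [ 38  17 -34  14 -34] [ 39  12 -30  12 -43]
-30 85 31 [ 36  19 -27   6 -41] [ 36  14 -24   5 -49]
-15 70 16 [ 33  13 -51  51 -14] [ 40   7 -44  30 -26]
-15 75 21 [ 37  15 -40  23 -24] [ 39   9 -36  17 -34]
-15 80 25 [ 37  17 -
[... 814 characters left out ...]
24  -3 -44]
30 85 31 [ 33  19 -25  -2 -42] [ 33  14 -21  -1 -50]
45 55 25 [ 16  16 -22 -46 -34] [ 13  10 -23 -41 -39]
45 60 24 [ 20  16 -23 -37 -33] [ 18  10 -23 -33 -39]
45 65 24 [ 24  16 -24 -28 -33] [ 22  10 -23 -24 -39]
45 70 25 [ 27  16 -25 -20 -34] [ 25  11 -23 -17 -41]
45 75 26 [ 29  17 -25 -13 -36] [ 28  12 -22 -12 -44]
45 80 29 [ 31  18 -24  -8 -39] [ 30  13 -21  -7 -47]
45 85 32 [ 32  19 -23  -3 -43] [ 32  15 -20  -3 -51]
60 60 31 [ 16  19 -18 -38 -43] [ 14  14 -17 -35 -50]
60 65 30 [ 20  18 -19 -31 -42] [ 18  13 -18 -28 -49]
60 70 30 [ 24  18 -20 -24 -41] [ 22  13 -18 -21 -49]
60 75 30 [ 27  18 -21 -17 -42] [ 25  14 -19 -15 -49]
60 80 31 [ 29  19 -22 -11 -43] [ 29  14 -19  -9 -51]
```

```bash
cat >> h.py <<'E'
def toolT(th,u,phi,flip): # clamp wing at key value th; wrist leans by phi deg toward u*K.x ; flip=+-1 jaw sign
    K=keyR(th);f=np.radians(phi);x=-K[:,2]*np.cos(f)-u*K[:,0]*np.sin(f);y=flip*K[:,1];return np.c_[x,y,np.cross(x,y)]
E
cat > scan2.py <<'E'
from h import *; import fk
for phi in(20,27):
 for u in(1,-1):
  for flip in (1,-1):
   q=None
   for th in np.arange(.6,6.0,.2):
    R=toolT(th,u,phi,flip)
    s=fk.ik(kgrip(),R,q0=q) if q is not None else []
    if not s: s=fk.ik(kgrip(),R,n=8)
    q=s[0] if s else None
    if q is not None:
        h=fk.ik(kgrip()-R[:,0]*.06,R,q0=q)
        print(phi,u,flip,round(th,1),q.round().astype(int),h[0].round().astype(int) if h else None,flush=True)
E
timeout 900 python3 scan2.py
```

```text
20 1 1 0.6 [  30   15  -29  -15  -26 -123] [  29    8  -29  -12  -33 -125]
20 1 1 0.8 [  27   15  -28  -23  -26 -124] [  26    8  -28  -19  -33 -128]
20 1 1 1.0 [  24   15  -27  -31  -26 -125] [  23    8  -27  -26  -32 -130]
20 1 1 1.2 [  21   14  -26  -39  -26 -127] [  20    8  -27  -33  -31 -132]
20 1 1 1.4 [  18   14  -26  -47  -25 -128] [  17    7  -28  -41  -29 -134]
20 1 1 1.6 [  15   14  -26  -56  -24 -128] [  15    7  -28  -48  -28 -136]
20 1 1 1.8 [  12   14  -27  -65  -24 -128] [  12    7  -29  -56  -26 -138]
20 1 1 2.0 [   9   14  -28  -75  -23 -127] [  10    6  -31  -64  -25 -139]
20 1 1 2.2 [   5   14  -29  -85  -23 -126] [   7    6  -32  -73  -23 -140]
20 1 1 2.4 [   2   15  -31  -96  -24 -123] [   4    6  -34  -83  -22 -139]
20 1 1 2.6 [  -2   15  -34 -109  -25 -119] [   2    6  -36  -94  -21 -138]
20 1 1 2.8 [  -5   16  -38 -121  -27 -115] [  -2    6  -39 -106  -21 -134]
20 1 1 3.0 [  -7   17  -43 -133  -30 -111] [  -5    6  -42 -119  -22 -130]
20 1 1 3.2 [  -8   17  -47 -145  -33 -110] [  -7    7  -47 -133  -23 -125]
20 1 1 3.4 [  -7   18  -51 -156  -35 -110] [  -8  
[... 10371 characters left out ...]
4 -119]
27 -1 -1 4.2 [  18   17  -21  -39  -37 -117] [  15   11  -21  -35  -43 -120]
27 -1 -1 4.4 [  14   17  -22  -48  -36 -117] [  12   11  -22  -43  -42 -121]
27 -1 -1 4.6 [  10   17  -22  -57  -36 -117] [   8   10  -23  -51  -41 -122]
27 -1 -1 4.8 [   7   17  -24  -66  -35 -116] [   4   10  -25  -60  -39 -122]
27 -1 -1 5.0 [   3   17  -25  -76  -35 -115] [   1   10  -27  -69  -38 -122]
27 -1 -1 5.2 [  -1   17  -28  -86  -35 -113] [  -3   10  -30  -78  -37 -121]
27 -1 -1 5.4 [  -4   18  -31  -97  -36 -110] [  -6   10  -33  -88  -37 -119]
27 -1 -1 5.6 [  -8   19  -35 -108  -37 -106] [ -10   10  -37  -99  -37 -116]
27 -1 -1 5.8 [ -11   20  -40 -120  -40 -102] [ -13   11  -42 -110  -38 -113]
```

```bash
cat >> h.py <<'E'
def path(p1,R1,q0=None,cur=None,n=8):
    import fk
    o,R=cur or pose();q=np.array(r.sense()['joints']) if q0 is None else q0
    a=Ro.from_matrix(R.T@R1).as_rotvec()
    for k in range(1,n+1):
        s=fk.ik(o+(p1-o)*k/n,R@Ro.from_rotvec(a*k/n).as_matrix(),q0=q)
        if not s: print(k,'no');continue
        print(k,s[0].round().astype(int),'d',np.abs(s[0]-q).max().round());q=s[0]
    return q
E
python3 - <<'E'
from h import *
R1=toolT(.9,1,25,-1);G=kgrip()-R1[:,0]*.07
print('direct');path(G,R1)
o,R=pose()
U=np.array([.43,.09,.27]); B=Ro.from_euler('z',15,degrees=True)
# vertical-ish tool with same yaw of y as target
def down(yaw,pitch,az): 
    a,e=np.radians([az,pitch]);x=np.array([np.cos(a)*np.cos(e),np.sin(a)*np.cos(e),-np.sin(e)]);y=np.array([np.cos(np.radians(yaw)),np.sin(np.radians(yaw)),0]);y-=x*(x@y);y/=np.linalg.norm(y);return np.c_[x,y,np.cross(x,y)]
yw=np.degrees(np.arctan2(R[1,1],R[0,1]));print('yaw y',yw,np.degrees(np.arctan2(R1[1,1],R1[0,1])),G)
for yy in(yw,-125):
  R2=down(yy,80,15);print('via');q=path(U,R2);path(G,R1,q,(U,R2))
  step(U,R2)
E
```

```text
direct
1 [ 30 -11 -57  32 -16 -18] d 12.0
2 [ 31  -8 -52  18 -18  -4] d 14.0
3 [ 30  -5 -46   5 -21  11] d 15.0
4 [ 28  -2 -39  -6 -25  25] d 14.0
5 [ 26   1 -34 -14 -30  36] d 11.0
6 [ 23   4 -30 -20 -34  45] d 9.0
7 [ 21   7 -26 -24 -38  52] d 7.0
8 [ 20   9 -22 -27 -42  58] d 6.0
yaw y -138.0479454361366 -120.65946686935997 [0.49650551 0.12058501 0.17751606]
via
1 [ 33 -12 -56  32 -23 -22] d 11.0
2 [ 35 -12 -51  25 -28 -16] d 8.0
3 [ 36 -10 -47  19 -33 -11] d 6.0
4 [ 36  -9 -43  15 -38  -6] d 5.0
5 [ 36  -8 -39  11 -42  -3] d 4.0
6 [ 36  -6 -35   9 -47   0] d 4.0
7 [ 36  -5 -32   6 -51   3] d 4.0
8 [ 36  -3 -29   4 -55   5] d 4.0
1 [ 34  -2 -29   2 -52   9] d 5.0
2 [ 32  -1 -29  -1 -49  15] d 5.0
3 [ 31   0 -28  -4 -46  21] d 6.0
4 [ 29   2 -27  -8 -44  27] d 7.0
5 [ 27   4 -26 -13 -43  35] d 7.0
6 [ 24   5 -25 -17 -42  42] d 8.0
7 [ 22   7 -24 -22 -41  50] d 8.0
8 [ 20   9 -22 -27 -42  58] d 8.0
row [-0.0323 -0.0885  0.0354] [-0.0233 -0.0712  0.1   ] mm 75 deg 22.5
via
1 [ 33 -13 -56  32 -22 -20] d 12.0
2 [ 35 -12 -51  24 -28 -11] d 8.0
3 [ 36 -10 -47  18 -33  -4] d 7.0
4 [ 36  -9 -43  14 -38   2] d 6.0
5 [ 36  -8 -39  10 -42   6] d 5.0
6 [ 36  -6 -35   8 -47  11] d 4.0
7 [ 36  -5 -32   6 -51  14] d 4.0
8 [ 36  -3 -29   4 -55  18] d 4.0
1 [ 34  -2 -28   2 -52  21] d 4.0
2 [ 32  -1 -28  -1 -49  25] d 4.0
3 [ 30   1 -28  -5 -47  30] d 4.0
4 [ 28   2 -27  -9 -45  35] d 5.0
5 [ 26   4 -26 -13 -44  40] d 5.0
6 [ 24   6 -25 -18 -42  46] d 6.0
7 [ 22   7 -23 -22 -42  52] d 6.0
8 [ 20   9 -22 -27 -42  58] d 6.0
row [-0.0323 -0.0885  0.0354] [-0.0953 -0.0825  0.0915] mm 75 deg 28.0
```

>>> play_rows(
  commands=[
    {"fingers": -1, "tx": -0.016, "ty": -0.044, "tz": 0.018, "ax": -0.048, "ay": -0.041, "az": 0.046},
    {"fingers": -1, "tx": -0.032, "ty": -0.088, "tz": 0.035, "ax": -0.095, "ay": -0.082, "az": 0.092},
    {"fingers": -1, "tx": -0.032, "ty": -0.088, "tz": 0.035, "ax": -0.095, "ay": -0.082, "az": 0.092},
    {"fingers": -1, "tx": -0.032, "ty": -0.088, "tz": 0.035, "ax": -0.095, "ay": -0.082, "az": 0.092},
    {"fingers": -1, "tx": -0.032, "ty": -0.088, "tz": 0.035, "ax": -0.095, "ay": -0.082, "az": 0.092},
  ],
)

```text
time_s: 2.77
tcp_pos: [0.432, 0.0892, 0.2707]
ee_rot: [[0.164, -0.558, -0.814], [0.045, -0.82, 0.571], [-0.985, -0.13, -0.109]]
wrist_force: [0.9, -0.1, -0.2]
gripper_width: 1.0
```

```bash
python3 - <<'E'
from h import *
T=pose();p=viewer.capture('wrist');print(r.sense()['joints'].round(1) if hasattr(r.sense()['joints'],'round') else r.sense()['joints'],T[0],r.sense()['wrist_force'])
im=p['image'][:,:,::-1].copy();cv2.imwrite('pics/w1.png',im)
print('mount',np.round(p['mount'],3).tolist(),p['fx'])
for n in('key','turntable'): print(n,[(d['uv'],d['score']) for d in spotter.find_in(n,p)])
print('pred kg',proj(p,kgrip(),T),'foot',proj(p,kgrip(0),T),'tt',proj(p,TT,T))
for th in(.6,.9): print(th,[proj(p,kgrip(.06)+keyR(th)[:,0]*e,T).round() for e in(.024,-.024)])
R1=toolT(.9,1,25,-1);G=kgrip()-R1[:,0]*.07;step(G,R1)
E
```

```text
[ 35.   -2.4 -27.9   4.  -55.6  18.3] [0.43195536 0.08923765 0.27068011] [4.10591999 1.43070263 1.93278999]
mount [[-0.001, -0.243, 0.97, -0.144], [1.0, 0.0, 0.001, 0.001], [-0.0, 0.97, 0.243, -0.067], [0.0, 0.0, 0.0, 1.0]] 304.99402722722596
key [([204.1, 184.2], 0.82)]
turntable [([176.6, 146.6], 0.71)]
pred kg [208.19267881 187.84057897] foot [202.58727945 170.70742312] tt [125.61965651 116.75917936]
0.6 [array([202., 172.]), array([218., 212.])]
0.9 [array([209., 171.]), array([211., 214.])]
row [ 0.1356 -0.0697 -0.0297] [-0.0173 -0.0505 -0.1082] mm 117 deg 21.7
```

View pics/w1.png

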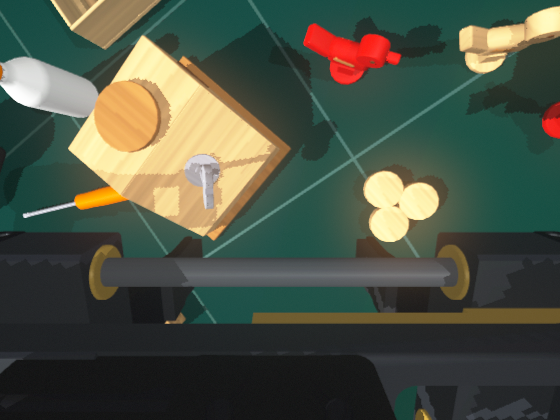

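The wrist view shows the turntable at (128,116) and the key foot at (203,170). The wing runs from about (205,170) to (209,208), so roughly 0.85 rad, and the prediction agrees within 4 px. Moving to hover over the wing.

>>> play_rows(
  commands=[
    {"fingers": -1, "tx": 0.068, "ty": -0.035, "tz": -0.015, "ax": -0.009, "ay": -0.025, "az": -0.054},
    {"fingers": -1, "tx": 0.136, "ty": -0.07, "tz": -0.03, "ax": -0.017, "ay": -0.05, "az": -0.108},
    {"fingers": -1, "tx": 0.136, "ty": -0.07, "tz": -0.03, "ax": -0.017, "ay": -0.05, "az": -0.108},
    {"fingers": -1, "tx": 0.136, "ty": -0.07, "tz": -0.03, "ax": -0.017, "ay": -0.05, "az": -0.108},
    {"fingers": -1, "tx": 0.136, "ty": -0.07, "tz": -0.03, "ax": -0.017, "ay": -0.05, "az": -0.108},
  ],
)

```text
time_s: 3.33
tcp_pos: [0.4943, 0.118, 0.1733]
ee_rot: [[0.203, -0.463, -0.863], [0.397, -0.766, 0.505], [-0.895, -0.445, 0.028]]
wrist_force: [-0.3, -0.8, 0.2]
gripper_width: 1.002
```

```bash
python3 - <<'E'
from h import *
T=pose();p=viewer.capture('wrist');print(T[0],r.sense()['wrist_force'])
im=p['image'][:,:,::-1].copy()
print('pred kg',proj(p,kgrip(),T),'foot',proj(p,kgrip(0),T),'tt',proj(p,TT,T))
for th in(.6,.75,.9): print(th,[proj(p,kgrip(.06)+keyR(th)[:,0]*e,T).round() for e in(.024,-.024)],[proj(p,kgrip(.034)+keyR(th)[:,0]*e,T).round() for e in(.024,-.024)])
o=proj(p,kgrip(),T);x0,y0=max(int(o[0])-100,0),max(int(o[1])-100,0);print(x0,y0)
cv2.imwrite('pics/w2.png',cv2.resize(im[y0:y0+180,x0:x0+200],None,fx=3,fy=3,interpolation=cv2.INTER_CUBIC))
for d in spotter.silhouettes('key',p): print(d['uv'],d['score'])
E
```

```text
[0.4942943  0.11804469 0.17329691] [ 0.6129681  -0.38048088  0.93445449]
pred kg [271.02716933 228.43207779] foot [271.68348037 190.90263586] tt [174.3646443  118.17950889]
0.6 [array([259., 216.]), array([281., 263.])] [array([261., 192.]), array([281., 238.])]
0.75 [array([264., 215.]), array([276., 264.])] [array([265., 191.]), array([276., 239.])]
0.9 [array([270., 214.]), array([271., 264.])] [array([271., 191.]), array([272., 240.])]
171 128
[269.7, 215.2] 0.62
```

View pics/w2.png

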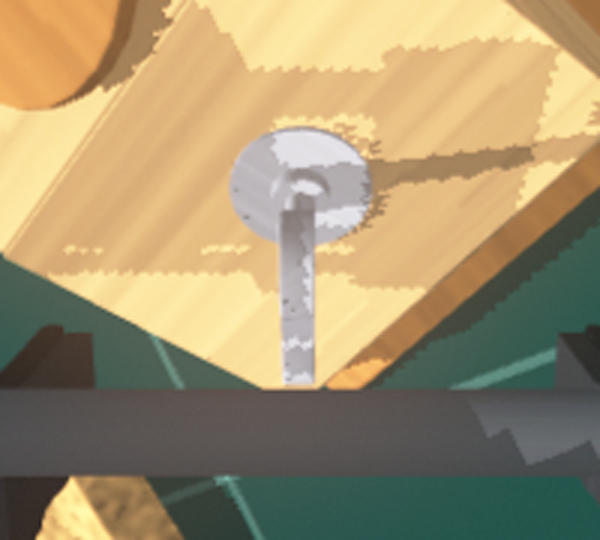

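The crop shows the wing centred at full-image column 270 and upright in the picture, so about 0.9 rad. The foot flange is at (271.6,190.7) against a predicted (271.7,190.9). Going in to grip.

```bash
python3 - <<'E'
from h import *
step(kgrip(),toolT(.9,1,25,-1))
E
```

```text
row [ 0.0939 -0.0044 -0.0006] [-0.0008 -0.0005 -0.0016] mm 71 deg 0.3
```

>>> play_rows(
  commands=[
    {"fingers": -1, "tx": 0.03, "ty": -0.003, "tz": 0, "ax": 0, "ay": 0, "az": 0},
    {"fingers": -1, "tx": 0.06, "ty": -0.003, "tz": 0, "ax": 0, "ay": 0, "az": 0},
    {"fingers": -1, "tx": 0.094, "ty": -0.003, "tz": 0, "ax": 0, "ay": 0, "az": 0},
    {"fingers": -1, "tx": 0.094, "ty": -0.003, "tz": 0, "ax": 0, "ay": 0, "az": 0},
    {"fingers": 1, "tx": 0.094, "ty": -0.003, "tz": 0, "ax": 0, "ay": 0, "az": 0},
  ],
)

```text
time_s: 3.85
tcp_pos: [0.5099, 0.1503, 0.1155]
ee_rot: [[0.205, -0.454, -0.867], [0.397, -0.771, 0.497], [-0.895, -0.446, 0.022]]
wrist_force: [-0.4, 0.7, -0.4]
gripper_width: 0.973
```

>>> play_rows(
  commands=[
    {"fingers": 1, "tx": 0, "ty": 0, "tz": 0, "ax": 0, "ay": 0, "az": 0},
    {"fingers": 1, "tx": 0, "ty": 0, "tz": 0, "ax": 0, "ay": 0, "az": 0},
    {"fingers": 1, "tx": 0, "ty": 0, "tz": 0, "ax": 0, "ay": 0, "az": 0},
    {"fingers": 1, "tx": 0, "ty": 0, "tz": 0, "ax": 0, "ay": 0, "az": 0},
    {"fingers": 1, "tx": 0, "ty": 0, "tz": 0, "ax": 0, "ay": 0, "az": 0},
  ],
)

```text
time_s: 4.27
tcp_pos: [0.5112, 0.1498, 0.1159]
ee_rot: [[0.208, -0.455, -0.866], [0.398, -0.769, 0.499], [-0.893, -0.449, 0.021]]
wrist_force: [-0.7, -0.3, 1.0]
gripper_width: 0.635
```

```bash
python3 - <<'E'
from h import *
print(kgrip());step(kgrip(),toolT(.9,1,25,-1))
R=toolT(.9,1,25,-1)
for d in(.5,): step(kgrip(),toolT(.9+d,1,25,-1),(kgrip(),R))
E
```

```text
[0.51098425 0.14855153 0.11500015]
row [ 0.0003  0.002  -0.0006] [ 0.0003 -0.0004 -0.0002] mm 2 deg 0.1
row [0. 0. 0.] [ 0.1442  0.     -0.0673] mm 0 deg 28.6
```

>>> play_rows(
  commands=[
    {"fingers": 1, "tx": 0, "ty": 0, "tz": 0, "ax": 0, "ay": 0, "az": 0},
    {"fingers": 1, "tx": 0, "ty": 0, "tz": 0, "ax": 0, "ay": 0, "az": 0},
    {"fingers": 1, "tx": 0, "ty": 0, "tz": 0, "ax": 0, "ay": 0, "az": 0},
    {"fingers": 1, "tx": 0, "ty": 0, "tz": 0, "ax": 0, "ay": 0, "az": 0},
    {"fingers": 1, "tx": 0, "ty": 0, "tz": 0, "ax": 0, "ay": 0, "az": 0},
  ],
)

```text
time_s: 4.68
tcp_pos: [0.5111, 0.15, 0.115]
ee_rot: [[0.206, -0.455, -0.866], [0.398, -0.77, 0.499], [-0.894, -0.448, 0.023]]
wrist_force: [1.4, -0.4, 0.2]
gripper_width: 0.254
```

>>> play_rows(
  commands=[
    {"fingers": 1, "tx": 0, "ty": 0, "tz": 0, "ax": 0, "ay": 0, "az": 0},
    {"fingers": 1, "tx": 0, "ty": 0, "tz": 0, "ax": 0, "ay": 0, "az": 0},
    {"fingers": 1, "tx": 0, "ty": 0, "tz": 0, "ax": 0, "ay": 0, "az": 0},
    {"fingers": 1, "tx": 0, "ty": 0, "tz": 0, "ax": 0, "ay": 0, "az": 0},
    {"fingers": 1, "tx": 0, "ty": 0, "tz": 0, "ax": 0, "ay": 0, "az": 0},
  ],
)

```text
time_s: 5.1
tcp_pos: [0.5111, 0.1501, 0.115]
ee_rot: [[0.206, -0.455, -0.866], [0.398, -0.77, 0.499], [-0.894, -0.448, 0.022]]
wrist_force: [-0.1, -0.5, -0.9]
gripper_width: 0.088
```

Grip holds at 7.7 mm with no side force. Starting the turn.

>>> play_rows(
  commands=[
    {"fingers": 1, "tx": 0, "ty": 0, "tz": 0, "ax": 0.029, "ay": 0, "az": -0.0135},
    {"fingers": 1, "tx": 0, "ty": 0, "tz": 0, "ax": 0.058, "ay": 0, "az": -0.027},
    {"fingers": 1, "tx": 0, "ty": 0, "tz": 0, "ax": 0.087, "ay": 0, "az": -0.0405},
    {"fingers": 1, "tx": 0, "ty": 0, "tz": 0, "ax": 0.116, "ay": 0, "az": -0.054},
    {"fingers": 1, "tx": 0, "ty": 0, "tz": 0, "ax": 0.144, "ay": 0, "az": -0.067},
  ],
)

```text
time_s: 5.52
tcp_pos: [0.5114, 0.1504, 0.1153]
ee_rot: [[0.336, -0.735, -0.589], [0.523, -0.374, 0.766], [-0.784, -0.565, 0.259]]
wrist_force: [0.8, 1.8, -2.6]
gripper_width: 0.085
```

```bash
cat >> h.py <<'E'
def theta():
    """key angle implied by the tool's y axis (mod pi) and lean"""
    R=pose()[1];K=keyR(0);y=R[:,1];a=-np.arctan2(y@K[:,1],y@K[:,0])+np.pi/2
    return a%np.pi, np.degrees(np.arcsin(y@K[:,2]))
E
python3 - <<'E'
from h import *
s=r.sense();print(theta(),s['moment'],s['wrist_force'],s['gripper_width'],np.round(s['joints']),pose()[0]);step(kgrip(),toolT(1.4,1,25,-1))
E
```

```text
(np.float64(1.4021291257799202), np.float64(0.03621681340172353)) [-0.9979668   0.82234653  0.17573962] [ 0.7797892   1.80560592 -2.56220451] 0.08524058510621321 [ 14.  16. -23. -53. -33.  60.] [0.51139401 0.15037286 0.11528662]
row [-0.0012  0.0015 -0.0016] [-0.0007 -0.0002  0.0001] mm 2 deg 0.1
```

>>> play_rows(
  commands=[
    {"fingers": 1, "tx": 0, "ty": 0, "tz": 0, "ax": 0.0346, "ay": 0, "az": -0.0162},
    {"fingers": 1, "tx": 0, "ty": 0, "tz": 0, "ax": 0.0692, "ay": 0, "az": -0.0324},
    {"fingers": 1, "tx": 0, "ty": 0, "tz": 0, "ax": 0.1038, "ay": 0, "az": -0.0486},
    {"fingers": 1, "tx": 0, "ty": 0, "tz": 0, "ax": 0.1384, "ay": 0, "az": -0.0648},
    {"fingers": 1, "tx": 0, "ty": 0, "tz": 0, "ax": 0.173, "ay": 0, "az": -0.081},
  ],
)

```text
time_s: 5.93
tcp_pos: [0.5119, 0.1504, 0.1156]
ee_rot: [[0.542, -0.827, -0.151], [0.545, 0.209, 0.812], [-0.64, -0.522, 0.564]]
wrist_force: [0.7, 2.3, -2.6]
gripper_width: 0.087
```

>>> play_rows(
  commands=[
    {"fingers": 1, "tx": 0, "ty": 0, "tz": 0, "ax": 0.0346, "ay": 0, "az": -0.0162},
    {"fingers": 1, "tx": 0, "ty": 0, "tz": 0, "ax": 0.0692, "ay": 0, "az": -0.0324},
    {"fingers": 1, "tx": 0, "ty": 0, "tz": 0, "ax": 0.1038, "ay": 0, "az": -0.0486},
    {"fingers": 1, "tx": 0, "ty": 0, "tz": 0, "ax": 0.1384, "ay": 0, "az": -0.0648},
    {"fingers": 1, "tx": 0, "ty": 0, "tz": 0, "ax": 0.173, "ay": 0, "az": -0.081},
  ],
)

```text
time_s: 6.35
tcp_pos: [0.5124, 0.15, 0.1159]
ee_rot: [[0.734, -0.629, 0.257], [0.423, 0.718, 0.553], [-0.532, -0.297, 0.793]]
wrist_force: [2.6, 8.2, -5.0]
gripper_width: 0.088
```

```bash
python3 - <<'E'
from h import *
s=r.sense();print(theta(),s['moment'],s['wrist_force'],s['gripper_width'],np.round(s['joints']),pose()[0])
E
```

```text
(np.float64(2.6029442502674476), np.float64(-0.18907351396480548)) [-0.10012608  2.2971309   1.70796577] [ 2.56917624  8.19064224 -4.95752112] 0.08838283806201178 [  -8.   18.  -37. -116.  -35.   73.] [0.51236395 0.15000653 0.1158959 ]
```

>>> play_rows(
  commands=[
    {"fingers": -1, "tx": 0, "ty": 0, "tz": 0, "ax": 0, "ay": 0, "az": 0},
    {"fingers": -1, "tx": 0, "ty": 0, "tz": 0, "ax": 0, "ay": 0, "az": 0},
    {"fingers": -1, "tx": 0, "ty": 0, "tz": 0, "ax": 0, "ay": 0, "az": 0},
    {"fingers": -1, "tx": 0, "ty": 0, "tz": 0, "ax": 0, "ay": 0, "az": 0},
    {"fingers": -1, "tx": 0, "ty": 0, "tz": 0, "ax": 0, "ay": 0, "az": 0},
  ],
)

```text
time_s: 6.77
tcp_pos: [0.5112, 0.1503, 0.1153]
ee_rot: [[0.731, -0.634, 0.254], [0.425, 0.713, 0.558], [-0.535, -0.299, 0.79]]
wrist_force: [-0.3, 0.0, 0.3]
gripper_width: 0.385
```

>>> play_rows(
  commands=[
    {"fingers": -1, "tx": 0, "ty": 0, "tz": 0, "ax": 0, "ay": 0, "az": 0},
    {"fingers": -1, "tx": 0, "ty": 0, "tz": 0, "ax": 0, "ay": 0, "az": 0},
    {"fingers": -1, "tx": 0, "ty": 0, "tz": 0, "ax": 0, "ay": 0, "az": 0},
    {"fingers": -1, "tx": 0, "ty": 0, "tz": 0, "ax": 0, "ay": 0, "az": 0},
    {"fingers": -1, "tx": 0, "ty": 0, "tz": 0, "ax": 0, "ay": 0, "az": 0},
  ],
)

```text
time_s: 7.18
tcp_pos: [0.511, 0.1501, 0.1151]
ee_rot: [[0.731, -0.633, 0.255], [0.424, 0.714, 0.557], [-0.535, -0.298, 0.79]]
wrist_force: [0.6, 0.1, 0.4]
gripper_width: 0.76
```

>>> play_rows(
  commands=[
    {"fingers": -1, "tx": 0, "ty": 0, "tz": 0, "ax": 0, "ay": 0, "az": 0},
    {"fingers": -1, "tx": 0, "ty": 0, "tz": 0, "ax": 0, "ay": 0, "az": 0},
  ],
)

```text
time_s: 7.35
tcp_pos: [0.511, 0.15, 0.115]
ee_rot: [[0.731, -0.633, 0.256], [0.424, 0.714, 0.557], [-0.535, -0.298, 0.791]]
wrist_force: [-0.6, 0.9, -0.6]
gripper_width: 0.913
```

```bash
python3 - <<'E'
from h import *
s=r.sense();print(theta(),s['gripper_width'],np.round(s['joints']),pose()[0])
T=pose();p=viewer.capture('scene')
o=proj(p,kgrip());print(o);x,y=int(o[0])-60,int(o[1])-60
cv2.imwrite('pics/s3.png',cv2.resize(p['image'][y:y+120,x:x+140,::-1],None,fx=5,fy=5,interpolation=cv2.INTER_CUBIC))
step(kgrip(),toolT(2.0,1,25,-1))
E
```

```text
(np.float64(2.597713200969303), np.float64(-0.09906094876141949)) 0.9128561645800511 [  -8.   18.  -37. -115.  -35.   73.] [0.51104173 0.15002199 0.11503725]
[371.23544493 269.65316462]
row [-0.0009 -0.0013 -0.0012] [-0.1722 -0.0003  0.0808] mm 1 deg 34.2
```

View pics/s3.png

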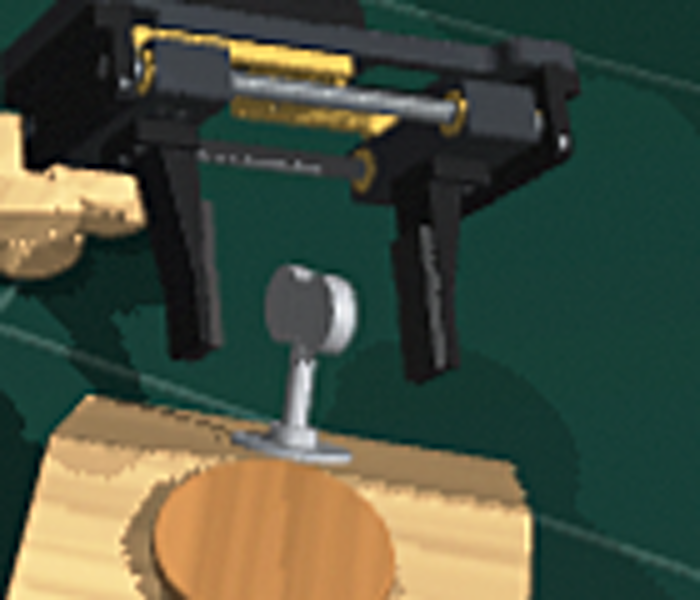

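The scene crop shows the wing turned and standing free between the open jaws. Swinging the hand back half a turn about the key axis.

>>> play_rows(
  commands=[
    {"fingers": -1, "tx": 0, "ty": 0, "tz": 0, "ax": -0.0346, "ay": 0, "az": 0.0162},
    {"fingers": -1, "tx": 0, "ty": 0, "tz": 0, "ax": -0.0692, "ay": 0, "az": 0.0324},
    {"fingers": -1, "tx": 0, "ty": 0, "tz": 0, "ax": -0.1038, "ay": 0, "az": 0.0486},
    {"fingers": -1, "tx": 0, "ty": 0, "tz": 0, "ax": -0.1384, "ay": 0, "az": 0.0648},
    {"fingers": -1, "tx": 0, "ty": 0, "tz": 0, "ax": -0.173, "ay": 0, "az": 0.081},
  ],
)

```text
time_s: 7.82
tcp_pos: [0.5114, 0.1498, 0.1153]
ee_rot: [[0.537, -0.828, -0.158], [0.545, 0.198, 0.815], [-0.644, -0.524, 0.558]]
wrist_force: [-0.4, 0.1, -0.1]
gripper_width: 1.003
```

>>> play_rows(
  commands=[
    {"fingers": -1, "tx": 0, "ty": 0, "tz": 0, "ax": -0.0346, "ay": 0, "az": 0.0162},
    {"fingers": -1, "tx": 0, "ty": 0, "tz": 0, "ax": -0.0692, "ay": 0, "az": 0.0324},
    {"fingers": -1, "tx": 0, "ty": 0, "tz": 0, "ax": -0.1038, "ay": 0, "az": 0.0486},
    {"fingers": -1, "tx": 0, "ty": 0, "tz": 0, "ax": -0.1384, "ay": 0, "az": 0.0648},
    {"fingers": -1, "tx": 0, "ty": 0, "tz": 0, "ax": -0.173, "ay": 0, "az": 0.081},
  ],
)

```text
time_s: 8.23
tcp_pos: [0.5112, 0.1501, 0.1152]
ee_rot: [[0.332, -0.731, -0.595], [0.521, -0.384, 0.762], [-0.786, -0.563, 0.253]]
wrist_force: [-0.1, -0.0, 0.1]
gripper_width: 1.003
```

>>> play_rows(
  commands=[
    {"fingers": -1, "tx": 0, "ty": 0, "tz": 0, "ax": -0.0346, "ay": 0, "az": 0.0162},
    {"fingers": -1, "tx": 0, "ty": 0, "tz": 0, "ax": -0.0692, "ay": 0, "az": 0.0324},
    {"fingers": -1, "tx": 0, "ty": 0, "tz": 0, "ax": -0.1038, "ay": 0, "az": 0.0486},
    {"fingers": -1, "tx": 0, "ty": 0, "tz": 0, "ax": -0.1384, "ay": 0, "az": 0.0648},
    {"fingers": -1, "tx": 0, "ty": 0, "tz": 0, "ax": -0.173, "ay": 0, "az": 0.081},
  ],
)

```text
time_s: 8.65
tcp_pos: [0.5111, 0.1501, 0.1151]
ee_rot: [[0.186, -0.379, -0.906], [0.361, -0.832, 0.422], [-0.914, -0.406, -0.018]]
wrist_force: [0.3, 0.7, -0.3]
gripper_width: 0.997
```

```bash
python3 - <<'E'
from h import *
s=r.sense();print(theta(),s['wrist_force'],np.round(s['joints']),pose()[0]);step(kgrip(),toolT(.8,1,25,-1))
E
```

```text
(np.float64(0.7918074951905778), np.float64(0.1353882446681434)) [ 0.2958133   0.68365746 -0.34127543] [ 24.  16. -23. -27. -34.  62.] [0.51110451 0.15014112 0.11510968]
row [-0.0007  0.0019 -0.0007] [ 0.002   0.0002 -0.0018] mm 2 deg 0.5
```

>>> play_rows(
  commands=[
    {"fingers": -1, "tx": 0, "ty": 0, "tz": 0, "ax": -0.0346, "ay": 0, "az": 0.0162},
    {"fingers": -1, "tx": 0, "ty": 0, "tz": 0, "ax": -0.0692, "ay": 0, "az": 0.0324},
    {"fingers": -1, "tx": 0, "ty": 0, "tz": 0, "ax": -0.1038, "ay": 0, "az": 0.0486},
    {"fingers": -1, "tx": 0, "ty": 0, "tz": 0, "ax": -0.1384, "ay": 0, "az": 0.0648},
    {"fingers": -1, "tx": 0, "ty": 0, "tz": 0, "ax": -0.173, "ay": 0, "az": 0.081},
  ],
)

```text
time_s: 9.07
tcp_pos: [0.5111, 0.1503, 0.1151]
ee_rot: [[0.151, 0.106, -0.983], [0.123, -0.989, -0.088], [-0.981, -0.107, -0.162]]
wrist_force: [0.4, 0.4, -0.3]
gripper_width: 1.002
```

>>> play_rows(
  commands=[
    {"fingers": -1, "tx": 0, "ty": 0, "tz": 0, "ax": -0.0346, "ay": 0, "az": 0.0162},
    {"fingers": -1, "tx": 0, "ty": 0, "tz": 0, "ax": -0.0692, "ay": 0, "az": 0.0324},
    {"fingers": -1, "tx": 0, "ty": 0, "tz": 0, "ax": -0.1038, "ay": 0, "az": 0.0486},
    {"fingers": -1, "tx": 0, "ty": 0, "tz": 0, "ax": -0.1384, "ay": 0, "az": 0.0648},
    {"fingers": -1, "tx": 0, "ty": 0, "tz": 0, "ax": -0.173, "ay": 0, "az": 0.081},
  ],
)

```text
time_s: 9.48
tcp_pos: [0.511, 0.1506, 0.115]
ee_rot: [[0.237, 0.555, -0.797], [-0.112, -0.8, -0.59], [-0.965, 0.229, -0.128]]
wrist_force: [0.8, -1.2, 0.4]
gripper_width: 1.0
```

```bash
python3 - <<'E'
from h import *
s=r.sense();print(theta(),s['wrist_force'],np.round(s['joints']),pose()[0]);step([.5111,.1501,.115],toolT(2.6,-1,25,1))
E
```

```text
(np.float64(2.7328142122471437), np.float64(0.08272593289247286)) [ 0.82018069 -1.21427899  0.41996304] [ 40.  17. -40.  28. -30.  62.] [0.5110068  0.15062801 0.11504837]
row [0.0002 0.0006 0.0003] [-0.0385  0.001   0.0175] mm 1 deg 7.6
```

Half-turn back nearly complete. I'll finish the last 7.6° and close the jaws.

>>> play_rows(
  commands=[
    {"fingers": -1, "tx": 0, "ty": 0, "tz": 0, "ax": -0.02, "ay": 0, "az": 0.009},
    {"fingers": -1, "tx": 0, "ty": 0, "tz": 0, "ax": -0.038, "ay": 0, "az": 0.0175},
    {"fingers": 1, "tx": 0, "ty": 0, "tz": 0, "ax": -0.038, "ay": 0, "az": 0.0175},
    {"fingers": 1, "tx": 0, "ty": 0, "tz": 0, "ax": -0.038, "ay": 0, "az": 0.0175},
    {"fingers": 1, "tx": 0, "ty": 0, "tz": 0, "ax": -0.038, "ay": 0, "az": 0.0175},
  ],
)

```text
time_s: 9.9
tcp_pos: [0.5112, 0.15, 0.1151]
ee_rot: [[0.268, 0.627, -0.731], [-0.152, -0.722, -0.675], [-0.951, 0.292, -0.099]]
wrist_force: [-0.1, -0.1, -0.2]
gripper_width: 0.851
```

>>> play_rows(
  commands=[
    {"fingers": 1, "tx": 0, "ty": 0, "tz": 0, "ax": 0, "ay": 0, "az": 0},
    {"fingers": 1, "tx": 0, "ty": 0, "tz": 0, "ax": 0, "ay": 0, "az": 0},
    {"fingers": 1, "tx": 0, "ty": 0, "tz": 0, "ax": 0, "ay": 0, "az": 0},
    {"fingers": 1, "tx": 0, "ty": 0, "tz": 0, "ax": 0, "ay": 0, "az": 0},
    {"fingers": 1, "tx": 0, "ty": 0, "tz": 0, "ax": 0, "ay": 0, "az": 0},
  ],
)

```text
time_s: 10.32
tcp_pos: [0.5111, 0.15, 0.1151]
ee_rot: [[0.269, 0.628, -0.73], [-0.152, -0.721, -0.676], [-0.951, 0.293, -0.098]]
wrist_force: [0.8, 0.3, 1.0]
gripper_width: 0.477
```

>>> play_rows(
  commands=[
    {"fingers": 1, "tx": 0, "ty": 0, "tz": 0, "ax": 0, "ay": 0, "az": 0},
    {"fingers": 1, "tx": 0, "ty": 0, "tz": 0, "ax": 0, "ay": 0, "az": 0},
    {"fingers": 1, "tx": 0, "ty": 0, "tz": 0, "ax": 0, "ay": 0, "az": 0},
    {"fingers": 1, "tx": 0, "ty": 0, "tz": 0, "ax": 0, "ay": 0, "az": 0},
    {"fingers": 1, "tx": 0, "ty": 0, "tz": 0, "ax": 0, "ay": 0, "az": 0},
  ],
)

```text
time_s: 10.73
tcp_pos: [0.5112, 0.1498, 0.1152]
ee_rot: [[0.269, 0.628, -0.73], [-0.153, -0.721, -0.676], [-0.951, 0.293, -0.098]]
wrist_force: [13.8, -10.3, -0.5]
gripper_width: 0.099
```

>>> play_rows(
  commands=[
    {"fingers": 1, "tx": 0, "ty": 0, "tz": 0, "ax": 0, "ay": 0, "az": 0},
    {"fingers": 1, "tx": 0, "ty": 0, "tz": 0, "ax": 0, "ay": 0, "az": 0},
    {"fingers": 1, "tx": 0, "ty": 0, "tz": 0, "ax": 0, "ay": 0, "az": 0},
  ],
)

```text
time_s: 10.98
tcp_pos: [0.5115, 0.1494, 0.1154]
ee_rot: [[0.269, 0.627, -0.731], [-0.154, -0.721, -0.675], [-0.951, 0.294, -0.097]]
wrist_force: [4.2, -3.2, -0.9]
gripper_width: 0.089
```

```bash
python3 - <<'E'
from h import *
s=r.sense();print(theta(),s['gripper_width'],s['wrist_force'],np.round(s['joints']),pose()[0])
R=toolT(2.6,-1,25,1);step(pose()[0],toolT(3.2,-1,25,1),(pose()[0],R))
E
```

```text
(np.float64(2.60771324800173), np.float64(0.1326108849014829)) 0.0891405144315125 [ 4.17494109 -3.15737075 -0.88060538] [ 40.  16. -43.  36. -29.  60.] [0.51154621 0.14938274 0.1153521 ]
row [0. 0. 0.] [ 0.1731  0.     -0.0807] mm 0 deg 34.4
```

>>> play_rows(
  commands=[
    {"fingers": 1, "tx": 0, "ty": 0, "tz": 0, "ax": 0.0346, "ay": 0, "az": -0.0162},
    {"fingers": 1, "tx": 0, "ty": 0, "tz": 0, "ax": 0.0692, "ay": 0, "az": -0.0324},
    {"fingers": 1, "tx": 0, "ty": 0, "tz": 0, "ax": 0.1038, "ay": 0, "az": -0.0486},
    {"fingers": 1, "tx": 0, "ty": 0, "tz": 0, "ax": 0.1384, "ay": 0, "az": -0.0648},
    {"fingers": 1, "tx": 0, "ty": 0, "tz": 0, "ax": 0.173, "ay": 0, "az": -0.081},
  ],
)

```text
time_s: 11.4
tcp_pos: [0.5115, 0.1496, 0.1154]
ee_rot: [[0.158, 0.205, -0.966], [0.072, -0.978, -0.196], [-0.985, -0.038, -0.17]]
wrist_force: [4.4, -7.6, -0.0]
gripper_width: 0.091
```

>>> play_rows(
  commands=[
    {"fingers": 1, "tx": 0, "ty": 0, "tz": 0, "ax": 0.0346, "ay": 0, "az": -0.0162},
    {"fingers": 1, "tx": 0, "ty": 0, "tz": 0, "ax": 0.0692, "ay": 0, "az": -0.0324},
    {"fingers": 1, "tx": 0, "ty": 0, "tz": 0, "ax": 0.1038, "ay": 0, "az": -0.0486},
    {"fingers": 1, "tx": 0, "ty": 0, "tz": 0, "ax": 0.1384, "ay": 0, "az": -0.0648},
    {"fingers": 1, "tx": 0, "ty": 0, "tz": 0, "ax": 0.173, "ay": 0, "az": -0.081},
  ],
)

```text
time_s: 11.82
tcp_pos: [0.5116, 0.1497, 0.1154]
ee_rot: [[0.17, -0.286, -0.943], [0.317, -0.89, 0.327], [-0.933, -0.355, -0.06]]
wrist_force: [0.6, -4.1, 0.6]
gripper_width: 0.086
```

>>> play_rows(
  commands=[
    {"fingers": 1, "tx": 0, "ty": 0, "tz": 0, "ax": 0.0346, "ay": 0, "az": -0.0162},
    {"fingers": 1, "tx": 0, "ty": 0, "tz": 0, "ax": 0.0692, "ay": 0, "az": -0.0324},
    {"fingers": 1, "tx": 0, "ty": 0, "tz": 0, "ax": 0.1038, "ay": 0, "az": -0.0486},
    {"fingers": 1, "tx": 0, "ty": 0, "tz": 0, "ax": 0.1384, "ay": 0, "az": -0.0648},
    {"fingers": 1, "tx": 0, "ty": 0, "tz": 0, "ax": 0.173, "ay": 0, "az": -0.081},
  ],
)

```text
time_s: 12.23
tcp_pos: [0.5116, 0.1497, 0.1155]
ee_rot: [[0.297, -0.678, -0.673], [0.499, -0.491, 0.714], [-0.814, -0.547, 0.192]]
wrist_force: [-0.4, -1.6, -0.4]
gripper_width: 0.093
```

```bash
python3 - <<'E'
from h import *
s=r.sense();print(theta(),s['gripper_width'],s['wrist_force'],s['moment'],np.round(s['joints']),pose()[0]);step([.5112,.15,.1151],toolT(4.4,-1,25,1))
E
```

```text
(np.float64(1.2710286971385427), np.float64(0.04054943570813634)) 0.09306188692327695 [-0.38268598 -1.62179831 -0.40801379] [-1.40488683  0.86286003  0.13187984] [ 16.  16. -23. -47. -33.  60.] [0.51163854 0.14974113 0.11547374]
row [0.0004 0.0005 0.0005] [-0.0037 -0.0002  0.0015] mm 1 deg 0.7
```

>>> play_rows(
  commands=[
    {"fingers": 1, "tx": 0, "ty": 0, "tz": 0, "ax": 0.0346, "ay": 0, "az": -0.0162},
    {"fingers": 1, "tx": 0, "ty": 0, "tz": 0, "ax": 0.0692, "ay": 0, "az": -0.0324},
    {"fingers": 1, "tx": 0, "ty": 0, "tz": 0, "ax": 0.1038, "ay": 0, "az": -0.0486},
    {"fingers": 1, "tx": 0, "ty": 0, "tz": 0, "ax": 0.1384, "ay": 0, "az": -0.0648},
    {"fingers": 1, "tx": 0, "ty": 0, "tz": 0, "ax": 0.173, "ay": 0, "az": -0.081},
  ],
)

```text
time_s: 12.65
tcp_pos: [0.5118, 0.1498, 0.1156]
ee_rot: [[0.495, -0.832, -0.25], [0.552, 0.08, 0.83], [-0.671, -0.549, 0.499]]
wrist_force: [-0.8, 0.5, 0.0]
gripper_width: 0.086
```

>>> play_rows(
  commands=[
    {"fingers": 1, "tx": 0, "ty": 0, "tz": 0, "ax": 0.03, "ay": 0, "az": -0.014},
    {"fingers": 1, "tx": 0, "ty": 0, "tz": 0, "ax": 0.06, "ay": 0, "az": -0.028},
    {"fingers": 1, "tx": 0, "ty": 0, "tz": 0, "ax": 0.09, "ay": 0, "az": -0.042},
    {"fingers": 1, "tx": 0, "ty": 0, "tz": 0, "ax": 0.12, "ay": 0, "az": -0.056},
    {"fingers": 1, "tx": 0, "ty": 0, "tz": 0, "ax": 0.15, "ay": 0, "az": -0.07},
  ],
)

```text
time_s: 13.07
tcp_pos: [0.5119, 0.1497, 0.1156]
ee_rot: [[0.671, -0.731, 0.127], [0.481, 0.558, 0.676], [-0.565, -0.393, 0.726]]
wrist_force: [-1.5, 2.8, -1.9]
gripper_width: 0.089
```

```bash
python3 - <<'E'
from h import *
s=r.sense();print(theta()[0]+np.pi,s['gripper_width'],s['wrist_force'],s['moment'],np.round(s['joints']),pose()[0])
E
```

```text
5.531871908958264 0.08918176022663553 [-1.53355729  2.78418781 -1.85900286] [-0.7819447   1.72473378  0.57615498] [  -4.   17.  -33. -103.  -33.   69.] [0.51185603 0.14968926 0.11560653]
```

>>> play_rows(
  commands=[
    {"fingers": 1, "tx": 0, "ty": 0, "tz": 0, "ax": 0.022, "ay": 0, "az": -0.01},
    {"fingers": 1, "tx": 0, "ty": 0, "tz": 0, "ax": 0.044, "ay": 0, "az": -0.0205},
    {"fingers": 1, "tx": 0, "ty": 0, "tz": 0, "ax": 0.058, "ay": 0, "az": -0.027},
    {"fingers": 1, "tx": 0, "ty": 0, "tz": 0, "ax": 0.066, "ay": 0, "az": -0.031},
    {"fingers": 1, "tx": 0, "ty": 0, "tz": 0, "ax": 0.066, "ay": 0, "az": -0.031},
  ],
)

```text
time_s: 13.48
tcp_pos: [0.5117, 0.1498, 0.1155]
ee_rot: [[0.736, -0.624, 0.264], [0.42, 0.726, 0.545], [-0.532, -0.29, 0.796]]
wrist_force: [1.2, 0.1, 1.1]
gripper_width: 0.101
```

```bash
python3 - <<'E'
from h import *
s=r.sense();print(theta()[0]+np.pi,s['gripper_width'],s['wrist_force'],s['moment'],np.round(s['joints']),pose()[0])
E
```

```text
5.756412614546193 0.10070792780832614 [1.19411286 0.12207565 1.11749288] [-0.84696187  1.06414224  0.50460985] [  -8.   18.  -38. -116.  -35.   73.] [0.51172626 0.14983849 0.1155434 ]
```

The gap reading rose while the tool turned past 5.7, so the key is at its stop. Planning the release and retreat.

```bash
cat >> h.py <<'E'
def down(yaw):
    a=np.radians(yaw);x=np.array([0,0,-1.]);y=np.array([np.cos(a),np.sin(a),0]);return np.c_[x,y,np.cross(x,y)]
E
python3 - <<'E'
from h import *; import fk
Bp=np.array([.467,-.194,0]);yb=62
for y in(152,-28): print(y,[q.round().astype(int) for q in fk.ik(Bp+[0,0,.048],down(y),n=10)],[q.round().astype(int) for q in fk.ik(TT+[0,0,.048],down(y-46.8),n=10)])
o,R=pose();A=o-R[:,0]*.08;print('A',A);q=path(A,R,n=3)
for y in(152,-28):
  for H in([.46,.0,.25],):
    print(y);cur=(A,R);q2=path(np.array(H),down(y),q,cur,8);path(Bp+[0,0,.2],down(y),q2,(np.array(H),down(y)),4)
    step(H,down(y),cur)
step(A,R)
E
```

```text
152 [array([ -4,  24, -30,   0, -36, -24])] [array([  30,   27,   -3,    0,  -60, -105])]
-28 [array([ -4,  24, -30,   0, -36, 156])] [array([ 30,  27,  -3,   0, -60,  75])]
A [0.45287174 0.11627124 0.15808028]
1 [  -9   14  -39 -112  -34   69] d 5.0
2 [  -9   10  -39 -107  -33   63] d 6.0
3 [  -9    6  -40 -102  -32   56] d 7.0
152
1 [  7   1 -35 -74 -19  19] d 37.0
2 no
3 [ 26  -3 -43 -14 -14 -49] d 69.0
4 [ 25  -2 -39  -9 -26 -51] d 11.0
5 [ 23  -1 -34  -7 -36 -51] d 11.0
6 [ 22   1 -29  -4 -46 -50] d 10.0
7 [ 21   3 -25  -2 -55 -49] d 9.0
8 [ 20   5 -21   0 -64 -48] d 9.0
1 [ 14   6 -21   0 -62 -42] d 6.0
2 [  8   8 -21   0 -61 -36] d 6.0
3 [  2  10 -21   0 -59 -30] d 6.0
4 [ -4  13 -20   0 -58 -24] d 6.0
row [-0.1232 -0.154   0.0156] [-0.0623  0.2891  0.142 ] mm 148 deg 59.1
-28
1 [  -4    1  -40 -106  -18   37] d 19.0
2 no
3 no
4 no
5 no
6 no
7 no
8 no
1 no
2 no
3 no
4 no
row [-0.1232 -0.154   0.0156] [ 0.8218  0.2015 -0.4102] mm 148 deg 169.3
row [-0.1067 -0.     -0.    ] [0. 0. 0.] mm 80 deg 0.0
```

>>> play_rows(
  commands=[
    {"fingers": -1, "tx": 0, "ty": 0, "tz": 0, "ax": 0, "ay": 0, "az": 0},
    {"fingers": -1, "tx": 0, "ty": 0, "tz": 0, "ax": 0, "ay": 0, "az": 0},
    {"fingers": -1, "tx": 0, "ty": 0, "tz": 0, "ax": 0, "ay": 0, "az": 0},
    {"fingers": -1, "tx": 0, "ty": 0, "tz": 0, "ax": 0, "ay": 0, "az": 0},
    {"fingers": -1, "tx": 0, "ty": 0, "tz": 0, "ax": 0, "ay": 0, "az": 0},
  ],
)

```text
time_s: 13.9
tcp_pos: [0.5108, 0.1502, 0.1149]
ee_rot: [[0.734, -0.625, 0.266], [0.42, 0.726, 0.545], [-0.534, -0.288, 0.795]]
wrist_force: [0.3, 0.9, -0.2]
gripper_width: 0.39
```

>>> play_rows(
  commands=[
    {"fingers": -1, "tx": 0, "ty": 0, "tz": 0, "ax": 0, "ay": 0, "az": 0},
    {"fingers": -1, "tx": 0, "ty": 0, "tz": 0, "ax": 0, "ay": 0, "az": 0},
    {"fingers": -1, "tx": 0, "ty": 0, "tz": 0, "ax": 0, "ay": 0, "az": 0},
    {"fingers": -1, "tx": 0, "ty": 0, "tz": 0, "ax": 0, "ay": 0, "az": 0},
    {"fingers": -1, "tx": 0, "ty": 0, "tz": 0, "ax": 0, "ay": 0, "az": 0},
  ],
)

```text
time_s: 14.32
tcp_pos: [0.511, 0.15, 0.115]
ee_rot: [[0.735, -0.624, 0.266], [0.419, 0.726, 0.545], [-0.533, -0.289, 0.795]]
wrist_force: [0.1, 0.2, -0.4]
gripper_width: 0.768
```

>>> play_rows(
  commands=[
    {"fingers": -1, "tx": 0, "ty": 0, "tz": 0, "ax": 0, "ay": 0, "az": 0},
    {"fingers": -1, "tx": 0, "ty": 0, "tz": 0, "ax": 0, "ay": 0, "az": 0},
    {"fingers": -1, "tx": 0, "ty": 0, "tz": 0, "ax": 0, "ay": 0, "az": 0},
  ],
)

```text
time_s: 14.57
tcp_pos: [0.5111, 0.15, 0.1151]
ee_rot: [[0.735, -0.624, 0.266], [0.419, 0.726, 0.545], [-0.533, -0.289, 0.795]]
wrist_force: [-0.9, -0.2, -0.9]
gripper_width: 0.964
```

>>> play_rows(
  commands=[
    {"fingers": -1, "tx": 0, "ty": 0, "tz": 0, "ax": -0.0346, "ay": 0, "az": 0.0162},
    {"fingers": -1, "tx": 0, "ty": 0, "tz": 0, "ax": -0.0692, "ay": 0, "az": 0.0324},
    {"fingers": -1, "tx": 0, "ty": 0, "tz": 0, "ax": -0.1038, "ay": 0, "az": 0.0486},
    {"fingers": -1, "tx": 0, "ty": 0, "tz": 0, "ax": -0.1384, "ay": 0, "az": 0.0648},
    {"fingers": -1, "tx": 0, "ty": 0, "tz": 0, "ax": -0.173, "ay": 0, "az": 0.081},
  ],
)

```text
time_s: 14.98
tcp_pos: [0.5114, 0.1498, 0.1153]
ee_rot: [[0.543, -0.827, -0.145], [0.544, 0.215, 0.811], [-0.64, -0.519, 0.567]]
wrist_force: [-1.2, 0.3, -0.4]
gripper_width: 0.998
```

>>> play_rows(
  commands=[
    {"fingers": -1, "tx": 0, "ty": 0, "tz": 0, "ax": -0.0346, "ay": 0, "az": 0.0162},
    {"fingers": -1, "tx": 0, "ty": 0, "tz": 0, "ax": -0.0692, "ay": 0, "az": 0.0324},
    {"fingers": -1, "tx": 0, "ty": 0, "tz": 0, "ax": -0.1038, "ay": 0, "az": 0.0486},
    {"fingers": -1, "tx": 0, "ty": 0, "tz": 0, "ax": -0.1384, "ay": 0, "az": 0.0648},
    {"fingers": -1, "tx": 0, "ty": 0, "tz": 0, "ax": -0.173, "ay": 0, "az": 0.081},
  ],
)

```text
time_s: 15.4
tcp_pos: [0.5112, 0.1501, 0.1152]
ee_rot: [[0.337, -0.739, -0.584], [0.524, -0.368, 0.768], [-0.782, -0.565, 0.263]]
wrist_force: [-0.0, 0.1, -0.0]
gripper_width: 0.998
```

>>> play_rows(
  commands=[
    {"fingers": -1, "tx": 0, "ty": 0, "tz": 0, "ax": -0.0346, "ay": 0, "az": 0.0162},
    {"fingers": -1, "tx": 0, "ty": 0, "tz": 0, "ax": -0.0692, "ay": 0, "az": 0.0324},
    {"fingers": -1, "tx": 0, "ty": 0, "tz": 0, "ax": -0.1038, "ay": 0, "az": 0.0486},
    {"fingers": -1, "tx": 0, "ty": 0, "tz": 0, "ax": -0.1384, "ay": 0, "az": 0.0648},
    {"fingers": -1, "tx": 0, "ty": 0, "tz": 0, "ax": -0.173, "ay": 0, "az": 0.081},
  ],
)

```text
time_s: 15.82
tcp_pos: [0.5111, 0.1501, 0.1151]
ee_rot: [[0.188, -0.392, -0.901], [0.368, -0.822, 0.435], [-0.911, -0.413, -0.01]]
wrist_force: [-0.6, -0.6, -0.5]
gripper_width: 1.003
```

```bash
python3 - <<'E'
from h import *
Bp=np.array([.467,-.194,0])
o,R=pose();print(r.sense()['wrist_force'],np.round(r.sense()['joints']),o)
A=o-R[:,0]*.09;print('A',A);q=path(A,R,n=2)
H=np.array([.46,.0,.26]);q2=path(H,down(152),q,(A,R),6);path(Bp+[0,0,.2],down(152),q2,(H,down(152)),4)
step(A,R);step(H,down(152),(A,R))
E
```

```text
[-0.63033509 -0.5619864  -0.48170619] [ 23.  16. -23. -28. -34.  62.] [0.51108963 0.15014937 0.11509285]
A [0.49414736 0.11702381 0.19704196]
1 [ 22  12 -23 -25 -39  59] d 5.0
2 [ 21   8 -21 -23 -45  58] d 5.0
1 [ 23   6 -24 -16 -44  36] d 22.0
2 [ 24   4 -25 -10 -45  15] d 21.0
3 [ 24   3 -26  -5 -48  -4] d 19.0
4 [ 24   3 -25  -2 -53 -20] d 17.0
5 [ 22   4 -22   0 -59 -35] d 15.0
6 [ 20   5 -20   0 -65 -48] d 13.0
1 [ 14   6 -21   0 -63 -42] d 6.0
2 [  8   8 -21   0 -61 -36] d 6.0
3 [  2  10 -21   0 -59 -30] d 6.0
4 [ -4  13 -20   0 -58 -24] d 6.0
row [-0.12  0.    0.  ] [0. 0. 0.] mm 90 deg 0.0
row [-0.1424  0.1114 -0.0277] [0.5046 0.1065 0.1075] mm 137 deg 94.8
```

>>> play_rows(
  commands=[
    {"fingers": -1, "tx": -0.04, "ty": 0, "tz": 0, "ax": 0, "ay": 0, "az": 0},
    {"fingers": -1, "tx": -0.08, "ty": 0, "tz": 0, "ax": 0, "ay": 0, "az": 0},
    {"fingers": -1, "tx": -0.12, "ty": 0, "tz": 0, "ax": 0, "ay": 0, "az": 0},
  ],
)

```text
time_s: 16.07
tcp_pos: [0.493, 0.1167, 0.197]
ee_rot: [[0.187, -0.396, -0.899], [0.369, -0.82, 0.438], [-0.91, -0.414, -0.007]]
wrist_force: [1.1, 0.1, 0.2]
gripper_width: 0.999
```

>>> play_rows(
  commands=[
    {"fingers": -1, "tx": -0.142, "ty": 0.111, "tz": -0.028, "ax": 0.505, "ay": 0.106, "az": 0.107},
    {"fingers": -1, "tx": -0.142, "ty": 0.111, "tz": -0.028, "ax": 0.505, "ay": 0.106, "az": 0.107},
    {"fingers": -1, "tx": -0.142, "ty": 0.111, "tz": -0.028, "ax": 0.505, "ay": 0.106, "az": 0.107},
    {"fingers": -1, "tx": -0.142, "ty": 0.111, "tz": -0.028, "ax": 0.505, "ay": 0.106, "az": 0.107},
    {"fingers": -1, "tx": -0.142, "ty": 0.111, "tz": -0.028, "ax": 0.505, "ay": 0.106, "az": 0.107},
  ],
)

```text
time_s: 16.48
tcp_pos: [0.4595, -0.0023, 0.2618]
ee_rot: [[0.203, -0.854, -0.479], [0.2, -0.443, 0.874], [-0.959, -0.273, 0.081]]
wrist_force: [-0.1, 0.6, 0.1]
gripper_width: 0.999
```

```bash
python3 - <<'E'
from h import *
print(pose()[0],np.round(r.sense()['joints']));V=np.array([.42,-.15,.27]);path(V,down(152));step(V,down(152))
E
```

```text
[ 0.45954228 -0.00230167  0.26184689] [ 14.  -0. -23. -10. -54.  19.]
1 [ 13  -1 -23  -8 -55  12] d 7.0
2 [ 12  -1 -23  -7 -56   5] d 7.0
3 [ 11   0 -23  -5 -57  -1] d 6.0
4 [  9   0 -23  -4 -59  -7] d 6.0
5 [  7   0 -23  -2 -61 -13] d 6.0
6 [  5   1 -22  -2 -63 -19] d 6.0
7 [  3   2 -21  -1 -65 -24] d 5.0
8 [  1   3 -20   0 -67 -29] d 5.0
row [-0.0605  0.1293 -0.146 ] [0.3093 0.0671 0.0681] mm 153 deg 58.3
```

>>> play_rows(
  commands=[
    {"fingers": -1, "tx": -0.06, "ty": 0.129, "tz": -0.146, "ax": 0.309, "ay": 0.067, "az": 0.068},
    {"fingers": -1, "tx": -0.06, "ty": 0.129, "tz": -0.146, "ax": 0.309, "ay": 0.067, "az": 0.068},
    {"fingers": -1, "tx": -0.06, "ty": 0.129, "tz": -0.146, "ax": 0.309, "ay": 0.067, "az": 0.068},
    {"fingers": -1, "tx": -0.06, "ty": 0.129, "tz": -0.146, "ax": 0.309, "ay": 0.067, "az": 0.068},
    {"fingers": -1, "tx": -0.06, "ty": 0.129, "tz": -0.146, "ax": 0.309, "ay": 0.067, "az": 0.068},
  ],
)

```text
time_s: 16.9
tcp_pos: [0.4205, -0.1513, 0.2677]
ee_rot: [[0.097, -0.989, 0.112], [0.051, 0.117, 0.992], [-0.994, -0.091, 0.062]]
wrist_force: [0.5, -0.0, -0.4]
gripper_width: 1.0
```

```bash
python3 - <<'E'
from h import *
V=np.array([.42,-.15,.27]);step(V,down(152))
E
```

```text
row [-0.0031  0.0006  0.0018] [0.1187 0.0251 0.0249] mm 3 deg 22.3
```

>>> play_rows(
  commands=[
    {"fingers": -1, "tx": -0.003, "ty": 0, "tz": 0.002, "ax": 0.119, "ay": 0.025, "az": 0.025},
    {"fingers": -1, "tx": -0.003, "ty": 0, "tz": 0.002, "ax": 0.119, "ay": 0.025, "az": 0.025},
    {"fingers": -1, "tx": -0.003, "ty": 0, "tz": 0.002, "ax": 0.119, "ay": 0.025, "az": 0.025},
    {"fingers": -1, "tx": -0.003, "ty": 0, "tz": 0.002, "ax": 0.119, "ay": 0.025, "az": 0.025},
    {"fingers": -1, "tx": -0.003, "ty": 0, "tz": 0.002, "ax": 0.119, "ay": 0.025, "az": 0.025},
  ],
)

```text
time_s: 17.32
tcp_pos: [0.4219, -0.1463, 0.2693]
ee_rot: [[0.001, -0.889, 0.458], [0.002, 0.458, 0.889], [-1.0, -0.0, 0.002]]
wrist_force: [0.2, 0.3, -0.1]
gripper_width: 1.0
```

```bash
cat > pb.py <<'E'
from h import *
def draw(b,yaw,p,T):
    a=np.radians(yaw);B=np.array([[np.cos(a),-np.sin(a),0],[np.sin(a),np.cos(a),0],[0,0,1]])
    f=lambda X:proj(p,np.array([b[0],b[1],0])+B@np.array(X),T)
    return {n:f(X) for n,X in dict(beak=(-.05,0,.067),head=(-.022,0,.084),tailtip=(.05,0,.075),base=(0,0,.008),origin=(0,0,0)).items()}
E
python3 - <<'E'
from pb import *
T=pose();p=viewer.capture('wrist')
im=p['image'][:,:,::-1].copy()
for d in spotter.silhouettes('bird',p): print('bird',np.round(d['uv']),d['score'],p['image'][d['region']].mean(0).round())
for n,u in draw((.467,-.194),62,p,T).items(): print(n,u.round(1))
cv2.imwrite('pics/w3.png',im)
s=viewer.capture('scene');o=proj(s,kgrip());x,y=int(o[0])-40,int(o[1])-30
cv2.imwrite('pics/w3.png',np.hstack([im[:280],cv2.resize(s['image'][y:y+70,x:x+60,::-1],(240,280),interpolation=cv2.INTER_CUBIC)]))
E
```

```text
bird [218. 301.] 0.93 [224.  50.  44.]
bird [228. 174.] 0.9 [237. 213. 155.]
bird [305.  98.] 0.55 [247.  48.  39.]
beak [223.4 130. ]
head [221.4 157. ]
tailtip [224.9 219.8]
base [232.4 169.7]
origin [233.3 169. ]
```

View pics/w3.png

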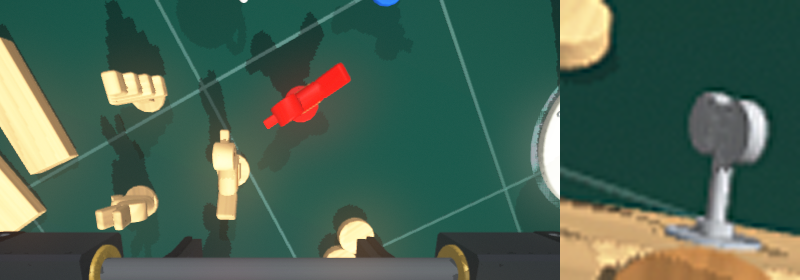

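The wrist view shows the pale bird with its beak at (225,131), tail at (228,219) and base arc to the right (235,170). Predictions agree within about 2 px. The red one at (310,97) is a decoy, the tree is at (135,90) and the rabbit at (130,205). The key wing in the right-hand inset still stands as at its stop.

```bash
python3 - <<'E'
from pb import *
T=pose();p=viewer.capture('wrist');R=down(153);b=np.array([.465,-.193,0])
for n,uv,z in [('rab base',(143,200),.008),('ears',(103,220),.1),('ears2',(125,215),.1),('tree base',(152,98),.008),('tree top',(105,90),.09)]:
    print(n,(R.T@(atz(p,uv,z,T)-b)*1000).round()[1:])
for n,u in draw(b,63,p,T).items(): print(n,u.round(1))
step(b+[0,0,.12],R);step(b+[0,0,.054],R)
E
```

```text
rab base [-126.   40.]
ears [-129.   42.]
ears2 [-105.   37.]
tree base [-100.  -90.]
tree top [-113.  -89.]
beak [224.7 130.3]
head [223.2 157.3]
tailtip [227.7 220. ]
base [234.2 169.9]
origin [235.1 169.2]
row [ 0.1997 -0.0796 -0.0288] [-0.0018  0.0007  0.0004] mm 163 deg 0.4
row [ 0.2877 -0.0795 -0.0291] [-0.0018  0.0007  0.0004] mm 225 deg 0.4
```

>>> play_rows(
  commands=[
    {"fingers": -0.2, "tx": 0.04, "ty": -0.03, "tz": -0.012, "ax": 0, "ay": 0, "az": 0},
    {"fingers": -0.2, "tx": 0.08, "ty": -0.06, "tz": -0.024, "ax": 0, "ay": 0, "az": 0},
    {"fingers": -0.2, "tx": 0.12, "ty": -0.0795, "tz": -0.029, "ax": 0, "ay": 0, "az": 0},
    {"fingers": -0.2, "tx": 0.14, "ty": -0.0795, "tz": -0.029, "ax": 0, "ay": 0, "az": 0},
    {"fingers": -0.2, "tx": 0.14, "ty": -0.0795, "tz": -0.029, "ax": 0, "ay": 0, "az": 0},
  ],
)

```text
time_s: 17.93
tcp_pos: [0.4625, -0.1933, 0.1608]
ee_rot: [[-0.007, -0.887, 0.461], [0.003, 0.461, 0.887], [-1.0, 0.007, -0.001]]
wrist_force: [-0.5, 0.9, -0.8]
gripper_width: 0.708
```

```bash
python3 - <<'E'
from pb import *
T=pose();p=viewer.capture('wrist');R=down(153);b=np.array([.465,-.193,0])
step(b+[0,0,.054],R);
for n,u in draw(b,63,p,T).items(): print(n,u.round(1))
cv2.imwrite('pics/w4.png',p['image'][60:320,100:400,::-1])
E
```

```text
row [ 0.1456 -0.0017  0.0012] [-0.0022  0.0001 -0.001 ] mm 109 deg 0.4
beak [275.5 159.4]
head [275.8 199.5]
tailtip [276.7 282.9]
base [276.2 205.6]
origin [276.2 203.8]
```

View pics/w4.png

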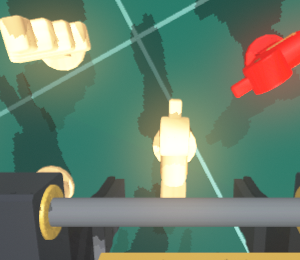

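The view shows the beak at full-image (275,160) and the base centred at column 274, against a predicted 276. The jaws straddle the bird, so I'm descending and gripping.

>>> play_rows(
  commands=[
    {"fingers": -0.2, "tx": 0.04, "ty": -0.002, "tz": 0.001, "ax": 0, "ay": 0, "az": 0},
    {"fingers": -0.2, "tx": 0.075, "ty": -0.002, "tz": 0.001, "ax": 0, "ay": 0, "az": 0},
    {"fingers": -0.2, "tx": 0.11, "ty": -0.002, "tz": 0.001, "ax": 0, "ay": 0, "az": 0},
    {"fingers": -0.2, "tx": 0.13, "ty": -0.002, "tz": 0.001, "ax": 0, "ay": 0, "az": 0},
    {"fingers": -0.2, "tx": 0.1455, "ty": -0.002, "tz": 0.001, "ax": 0, "ay": 0, "az": 0},
  ],
)

```text
time_s: 18.4
tcp_pos: [0.4673, -0.1929, 0.0561]
ee_rot: [[0.003, -0.889, 0.459], [0.001, 0.459, 0.889], [-1.0, -0.002, 0.002]]
wrist_force: [0.3, 0.4, 0.4]
gripper_width: 0.602
```

>>> play_rows(
  commands=[
    {"fingers": 1, "tx": 0, "ty": 0, "tz": 0, "ax": 0, "ay": 0, "az": 0},
    {"fingers": 1, "tx": 0, "ty": 0, "tz": 0, "ax": 0, "ay": 0, "az": 0},
    {"fingers": 1, "tx": 0, "ty": 0, "tz": 0, "ax": 0, "ay": 0, "az": 0},
    {"fingers": 1, "tx": 0, "ty": 0, "tz": 0, "ax": 0, "ay": 0, "az": 0},
    {"fingers": 1, "tx": 0, "ty": 0, "tz": 0, "ax": 0, "ay": 0, "az": 0},
  ],
)

```text
time_s: 18.82
tcp_pos: [0.4677, -0.1932, 0.057]
ee_rot: [[0.004, -0.888, 0.46], [0.001, 0.46, 0.888], [-1.0, -0.004, 0.003]]
wrist_force: [-0.1, 0.4, 0.1]
gripper_width: 0.306
```

>>> play_rows(
  commands=[
    {"fingers": 1, "tx": 0, "ty": 0, "tz": 0, "ax": 0, "ay": 0, "az": 0},
    {"fingers": 1, "tx": 0, "ty": 0, "tz": 0, "ax": 0, "ay": 0, "az": 0},
    {"fingers": 1, "tx": 0, "ty": 0, "tz": 0, "ax": 0, "ay": 0, "az": 0},
    {"fingers": 1, "tx": 0, "ty": 0, "tz": 0, "ax": 0, "ay": 0, "az": 0},
    {"fingers": 1, "tx": 0, "ty": 0, "tz": 0, "ax": 0, "ay": 0, "az": 0},
  ],
)

```text
time_s: 19.23
tcp_pos: [0.4674, -0.1932, 0.0567]
ee_rot: [[0.003, -0.888, 0.46], [0.001, 0.46, 0.888], [-1.0, -0.002, 0.002]]
wrist_force: [-2.0, 0.2, 6.7]
gripper_width: 0.252
```

```bash
python3 - <<'E'
from pb import *
s=r.sense();print(pose(),s['gripper_width'])
E
```

```text
(array([ 0.46736537, -0.19316619,  0.0566653 ]), array([[ 2.96228883e-03, -8.88115172e-01,  4.59611429e-01],
       [ 8.03068289e-04,  4.59615410e-01,  8.88117689e-01],
       [-9.99995290e-01, -2.26176175e-03,  2.07473073e-03]])) 0.2523129947072671
```

Held at 21.9 mm, which is the bird's thickness. Lifting.

>>> play_rows(
  commands=[
    {"fingers": 1, "tx": -0.03, "ty": 0, "tz": 0, "ax": 0, "ay": 0, "az": 0},
    {"fingers": 1, "tx": -0.08, "ty": 0, "tz": 0, "ax": 0, "ay": 0, "az": 0},
    {"fingers": 1, "tx": -0.13, "ty": 0, "tz": 0, "ax": 0, "ay": 0, "az": 0},
    {"fingers": 1, "tx": -0.18, "ty": 0, "tz": 0, "ax": 0, "ay": 0, "az": 0},
    {"fingers": 1, "tx": -0.23, "ty": 0, "tz": 0, "ax": 0, "ay": 0, "az": 0},
  ],
)

```text
time_s: 19.65
tcp_pos: [0.4658, -0.1932, 0.2297]
ee_rot: [[0.001, -0.888, 0.46], [0.002, 0.46, 0.888], [-1.0, -0.0, 0.002]]
wrist_force: [1.7, 0.0, -2.2]
gripper_width: 0.25
```

```bash
python3 - <<'E'
from pb import *
s=r.sense();print(pose()[0],s['gripper_width'],s['wrist_force'])
V=np.array([.619,.179,.25]);path(V,down(104.9),n=4);step(V,down(104.9))
p=viewer.capture('wrist');cv2.imwrite('pics/w5.png',p['image'][:,:,::-1])
E
```

```text
[ 0.4657804  -0.19317595  0.22967226] 0.24972150027349452 [ 1.66884884e+00  1.58257042e-03 -2.19629002e+00]
1 [  7  12 -15   0 -63 -46] d 23.0
2 [ 16  14 -11   0 -65 -68] d 21.0
3 [ 24  18  -5   0 -67 -87] d 20.0
4 [  30   24    4    0  -71 -106] d 18.0
row [-0.0261  0.047   0.5346] [ 2.65e-01  5.00e-04 -2.00e-04] mm 403 deg 47.7
```

>>> play_rows(
  commands=[
    {"fingers": 1, "tx": -0.026, "ty": 0.004, "tz": 0.04, "ax": 0, "ay": 0, "az": 0},
    {"fingers": 1, "tx": -0.026, "ty": 0.008, "tz": 0.08, "ax": 0, "ay": 0, "az": 0},
    {"fingers": 1, "tx": -0.026, "ty": 0.012, "tz": 0.125, "ax": 0, "ay": 0, "az": 0},
    {"fingers": 1, "tx": -0.026, "ty": 0.016, "tz": 0.17, "ax": 0, "ay": 0, "az": 0},
    {"fingers": 1, "tx": -0.026, "ty": 0.02, "tz": 0.215, "ax": 0, "ay": 0, "az": 0},
  ],
)

```text
time_s: 20.12
tcp_pos: [0.5273, -0.0419, 0.2476]
ee_rot: [[0.001, -0.888, 0.461], [0.002, 0.461, 0.888], [-1.0, -0.0, 0.002]]
wrist_force: [1.2, -0.8, -0.3]
gripper_width: 0.251
```

>>> play_rows(
  commands=[
    {"fingers": 1, "tx": 0, "ty": 0.004, "tz": 0.045, "ax": 0, "ay": 0, "az": 0},
    {"fingers": 1, "tx": 0, "ty": 0.008, "tz": 0.09, "ax": 0, "ay": 0, "az": 0},
    {"fingers": 1, "tx": 0, "ty": 0.012, "tz": 0.135, "ax": 0, "ay": 0, "az": 0},
    {"fingers": 1, "tx": 0, "ty": 0.016, "tz": 0.18, "ax": 0, "ay": 0, "az": 0},
    {"fingers": 1, "tx": 0, "ty": 0.02, "tz": 0.215, "ax": 0, "ay": 0, "az": 0},
  ],
)

```text
time_s: 20.53
tcp_pos: [0.5887, 0.1091, 0.2472]
ee_rot: [[0.001, -0.888, 0.459], [0.001, 0.459, 0.888], [-1.0, -0.0, 0.002]]
wrist_force: [0.2, -0.5, -1.0]
gripper_width: 0.252
```

```bash
python3 - <<'E'
from pb import *
V=np.array([.619,.179,.25]);step(V,down(104.9));print(r.sense()['gripper_width'],pose()[0])
E
```

```text
row [-0.0036  0.0069  0.1013] [ 2.654e-01  5.000e-04 -1.000e-04] mm 76 deg 47.8
0.2516398648554545 [0.58867527 0.1091295  0.24722054]
```

>>> play_rows(
  commands=[
    {"fingers": 1, "tx": -0.003, "ty": 0.002, "tz": 0.03, "ax": 0.038, "ay": 0, "az": 0},
    {"fingers": 1, "tx": -0.003, "ty": 0.004, "tz": 0.06, "ax": 0.076, "ay": 0, "az": 0},
    {"fingers": 1, "tx": -0.003, "ty": 0.006, "tz": 0.085, "ax": 0.114, "ay": 0, "az": 0},
    {"fingers": 1, "tx": -0.003, "ty": 0.007, "tz": 0.1, "ax": 0.152, "ay": 0, "az": 0},
    {"fingers": 1, "tx": -0.003, "ty": 0.007, "tz": 0.1013, "ax": 0.19, "ay": 0, "az": 0},
  ],
)

```text
time_s: 20.95
tcp_pos: [0.6189, 0.1788, 0.2488]
ee_rot: [[0.0, -0.472, 0.882], [0.001, 0.882, 0.472], [-1.0, 0.001, 0.001]]
wrist_force: [-0.3, -0.1, -1.4]
gripper_width: 0.256
```

>>> play_rows(
  commands=[
    {"fingers": 1, "tx": 0, "ty": 0, "tz": 0, "ax": 0.038, "ay": 0, "az": 0},
    {"fingers": 1, "tx": 0, "ty": 0, "tz": 0, "ax": 0.0754, "ay": 0, "az": 0},
    {"fingers": 1, "tx": 0, "ty": 0, "tz": 0, "ax": 0.0754, "ay": 0, "az": 0},
    {"fingers": 1, "tx": 0, "ty": 0, "tz": 0, "ax": 0.0754, "ay": 0, "az": 0},
  ],
)

```text
time_s: 21.28
tcp_pos: [0.6183, 0.1766, 0.2498]
ee_rot: [[0.0, -0.259, 0.966], [0.001, 0.966, 0.259], [-1.0, 0.001, 0.001]]
wrist_force: [-0.1, 0.1, -1.2]
gripper_width: 0.25
```

```bash
python3 - <<'E'
from pb import *
T=pose();print(T[0],r.sense()['gripper_width']);V=np.array([.619,.179,.1767]);step(V,down(104.9))
p=viewer.capture('wrist');s=viewer.capture('scene');t=viewer.capture('top')
b=T[0]-[0,0,.0567]
def f(c,Tt,im,off):
    return {n:np.round(proj(c,b+box()@np.array(X),Tt)) for n,X in dict(beak=(-.05,0,.067),head=(-.022,0,.084),tail=(.05,0,.075),base=(0,0,0)).items()}
print('wrist',f(p,T,0,0));print('scene',f(s,None,0,0));print('top',f(t,None,0,0),'tt top',proj(t,TT),'scene',proj(s,TT),'wrist',proj(p,TT,T))
a=cv2.resize(p['image'][40:240,140:420,::-1],None,fx=1.4,fy=1.4);print(a.shape)
c=cv2.resize(s['image'][180:380,260:460,::-1],(280,280));d=cv2.resize(t['image'][60:200,80:140+80,::-1],(280,280))
x=np.zeros((600,800,3),np.uint8);x[:280,:392]=a;x[:280,400:680]=c;x[300:580,:280]=d;cv2.imwrite('pics/p6.png',x)
E
```

```text
[0.61828594 0.17660458 0.249791  ] 0.2503981090923086
row [0.0975 0.0028 0.0017] [ 0.0006  0.0002 -0.0002] mm 73 deg 0.1
wrist {'beak': array([281., 173.]), 'head': array([281., 247.]), 'tail': array([281., 378.]), 'base': array([280., 234.])}
scene {'beak': array([375., 218.]), 'head': array([375., 219.]), 'tail': array([369., 257.]), 'base': array([368., 277.])}
top {'beak': array([124., 120.]), 'head': array([114., 100.]), 'tail': array([103.,  57.]), 'base': array([130., 102.])} tt top [144.2896894  112.62954209] scene [364.0053192  315.96593941] wrist [281.10360253 209.26438101]
(280, 392, 3)
```

View pics/p6.png

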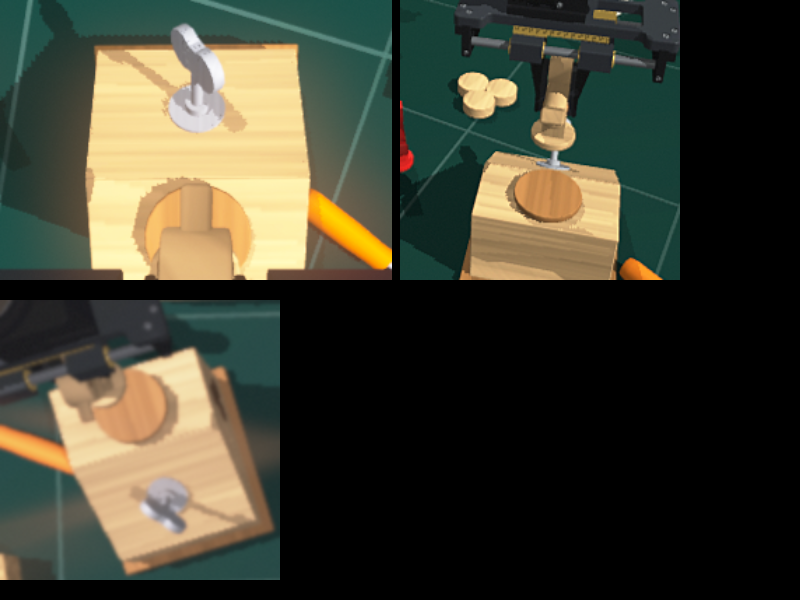

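The wrist inset shows the beak at full-image (281,171), predicted (281,173), and the turntable centred at (281,209), as predicted. In the scene view the base is at (369,275), predicted (368,277). The beak points at the key. Lowering.

>>> play_rows(
  commands=[
    {"fingers": 1, "tx": 0.025, "ty": 0.003, "tz": 0.001, "ax": 0, "ay": 0, "az": 0},
    {"fingers": 1, "tx": 0.05, "ty": 0.003, "tz": 0.001, "ax": 0, "ay": 0, "az": 0},
    {"fingers": 1, "tx": 0.07, "ty": 0.003, "tz": 0.001, "ax": 0, "ay": 0, "az": 0},
    {"fingers": 1, "tx": 0.085, "ty": 0.003, "tz": 0.001, "ax": 0, "ay": 0, "az": 0},
    {"fingers": 1, "tx": 0.09, "ty": 0.003, "tz": 0.001, "ax": 0, "ay": 0, "az": 0},
  ],
)

```text
time_s: 21.85
tcp_pos: [0.6178, 0.1787, 0.1808]
ee_rot: [[-0.002, -0.256, 0.967], [-0.0, 0.967, 0.256], [-1.0, 0.0, -0.002]]
wrist_force: [0.9, -1.2, 0.2]
gripper_width: 0.252
```

>>> play_rows(
  commands=[
    {"fingers": 1, "tx": 0.002, "ty": 0, "tz": 0, "ax": 0, "ay": 0, "az": 0},
    {"fingers": 1, "tx": 0.004, "ty": 0, "tz": 0, "ax": 0, "ay": 0, "az": 0},
    {"fingers": 1, "tx": 0.0055, "ty": 0, "tz": 0, "ax": 0, "ay": 0, "az": 0},
    {"fingers": 1, "tx": 0.0065, "ty": 0, "tz": 0, "ax": 0, "ay": 0, "az": 0},
    {"fingers": 1, "tx": 0.0065, "ty": 0, "tz": 0, "ax": 0, "ay": 0, "az": 0},
  ],
)

```text
time_s: 22.27
tcp_pos: [0.619, 0.1792, 0.1788]
ee_rot: [[0.003, -0.256, 0.967], [0.002, 0.967, 0.256], [-1.0, 0.001, 0.003]]
wrist_force: [0.3, -1.3, -0.8]
gripper_width: 0.251
```

>>> play_rows(
  commands=[
    {"fingers": 1, "tx": 0, "ty": 0, "tz": 0, "ax": 0, "ay": 0, "az": 0},
    {"fingers": 1, "tx": 0, "ty": 0, "tz": 0, "ax": 0, "ay": 0, "az": 0},
  ],
)

```text
time_s: 22.43
tcp_pos: [0.6189, 0.1792, 0.1786]
ee_rot: [[0.002, -0.256, 0.967], [0.002, 0.967, 0.256], [-1.0, 0.001, 0.003]]
wrist_force: [-0.4, 0.2, -1.1]
gripper_width: 0.252
```

>>> play_rows(
  commands=[
    {"fingers": 1, "tx": 0.0015, "ty": 0, "tz": 0, "ax": 0, "ay": 0, "az": 0},
    {"fingers": 1, "tx": 0.003, "ty": 0, "tz": 0, "ax": 0, "ay": 0, "az": 0},
    {"fingers": 1, "tx": 0.0045, "ty": 0, "tz": 0, "ax": 0, "ay": 0, "az": 0},
    {"fingers": 1, "tx": 0.0045, "ty": 0, "tz": 0, "ax": 0, "ay": 0, "az": 0},
  ],
)

```text
time_s: 22.77
tcp_pos: [0.6188, 0.1792, 0.1748]
ee_rot: [[0.002, -0.256, 0.967], [0.001, 0.967, 0.256], [-1.0, 0.001, 0.002]]
wrist_force: [1.2, 0.4, 0.7]
gripper_width: 0.249
```

>>> play_rows(
  commands=[
    {"fingers": 1, "tx": 0.001, "ty": 0, "tz": 0, "ax": 0, "ay": 0, "az": 0},
    {"fingers": 1, "tx": 0.001, "ty": 0, "tz": 0, "ax": 0, "ay": 0, "az": 0},
    {"fingers": 1, "tx": 0.001, "ty": 0, "tz": 0, "ax": 0, "ay": 0, "az": 0},
  ],
)

```text
time_s: 23.02
tcp_pos: [0.6189, 0.1792, 0.1748]
ee_rot: [[0.002, -0.256, 0.967], [0.001, 0.967, 0.256], [-1.0, 0.001, 0.002]]
wrist_force: [-1.3, 0.6, 2.7]
gripper_width: 0.251
```

Contact at z 0.1748, predicted 0.1747. Releasing and retreating straight up.

>>> play_rows(
  commands=[
    {"fingers": -0.2, "tx": 0, "ty": 0, "tz": 0, "ax": 0, "ay": 0, "az": 0},
    {"fingers": -0.2, "tx": 0, "ty": 0, "tz": 0, "ax": 0, "ay": 0, "az": 0},
    {"fingers": -0.2, "tx": 0, "ty": 0, "tz": 0, "ax": 0, "ay": 0, "az": 0},
    {"fingers": -0.2, "tx": 0, "ty": 0, "tz": 0, "ax": 0, "ay": 0, "az": 0},
    {"fingers": -0.2, "tx": 0, "ty": 0, "tz": 0, "ax": 0, "ay": 0, "az": 0},
  ],
)

```text
time_s: 23.43
tcp_pos: [0.6188, 0.1791, 0.1738]
ee_rot: [[0.001, -0.256, 0.967], [0.001, 0.967, 0.256], [-1.0, 0.001, 0.002]]
wrist_force: [-0.2, 0.4, 0.4]
gripper_width: 0.535
```

>>> play_rows(
  commands=[
    {"fingers": -0.2, "tx": -0.02, "ty": 0, "tz": 0, "ax": 0, "ay": 0, "az": 0},
    {"fingers": -0.2, "tx": -0.05, "ty": 0, "tz": 0, "ax": 0, "ay": 0, "az": 0},
    {"fingers": -0.2, "tx": -0.09, "ty": 0, "tz": 0, "ax": 0, "ay": 0, "az": 0},
    {"fingers": -0.2, "tx": -0.13, "ty": 0, "tz": 0, "ax": 0, "ay": 0, "az": 0},
    {"fingers": -0.2, "tx": -0.17, "ty": 0, "tz": 0, "ax": 0, "ay": 0, "az": 0},
  ],
)

```text
time_s: 23.85
tcp_pos: [0.6184, 0.1789, 0.3027]
ee_rot: [[0.001, -0.256, 0.967], [0.001, 0.967, 0.256], [-1.0, 0.0, 0.001]]
wrist_force: [1.4, 0.6, 0.2]
gripper_width: 0.598
```

```bash
python3 - <<'E'
from pb import *
T=pose();print(T[0])
p=viewer.capture('wrist');s=viewer.capture('scene')
b=np.array([.6189,.1792,.118])
f=lambda c,Tt:{n:np.round(proj(c,b+box()@np.array(X),Tt)).tolist() for n,X in dict(beak=(-.05,0,.067),head=(-.022,0,.084),tail=(.05,0,.075),base=(0,0,0)).items()}
print('wrist',f(p,T),'scene',f(s,None))
for c in(p,s): print([(np.round(d['uv']).tolist(),round(d['score'],2)) for d in spotter.find_in('bird',c)])
a=p['image'][20:300,140:440,::-1];c=cv2.resize(s['image'][200:380,280:460,::-1],(450,450))
x=np.zeros((450,760,3),np.uint8);x[:280,:300]=a;x[:,305:755]=c;cv2.imwrite('pics/p7.png',x)
E
```

```text
[0.61843972 0.17885383 0.30267848]
wrist {'beak': [280.0, 155.0], 'head': [280.0, 191.0], 'tail': [281.0, 268.0], 'base': [280.0, 197.0]} scene {'beak': [372.0, 260.0], 'head': [371.0, 263.0], 'tail': [365.0, 302.0], 'base': [365.0, 316.0]}
[([279.0, 206.0], 0.94), ([109.0, 83.0], 0.84)]
[([252.0, 167.0], 0.91), ([259.0, 277.0], 0.81), ([237.0, 203.0], 0.66), ([363.0, 300.0], 0.62)]
```

View pics/p7.png

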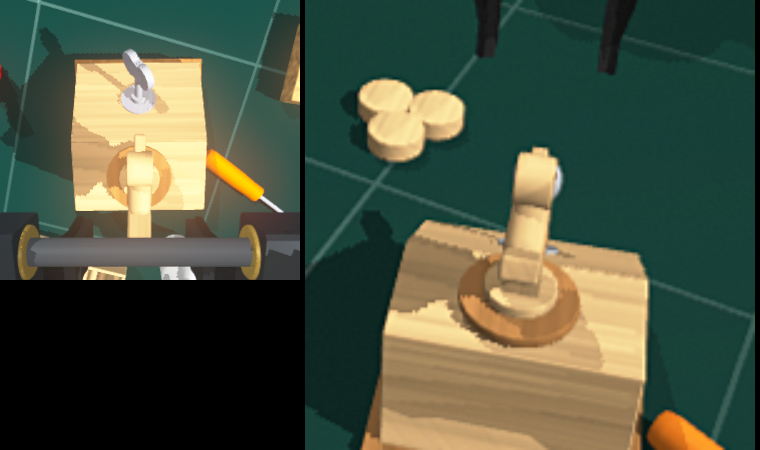

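The wrist view has the beak at (280,156) against a predicted (280,155), and the scene view shows the base concentric on the disc. The bird stands upright facing the key, and the gripper is well clear. Handing in.

```bash
python3 -c "
from station import job
print(job.finish_job())"
```

```text
the job is handed in; nothing more can be done
None
```

I wound the key to its stop, set the pale bird on the turntable facing the key and let go. The job was handed in at about 24 s and gave no verdict.

- **Key:** I turned it clockwise in two grasps, from about 0.9 to 2.6 rad and then from 2.6 rad to the stop. The tool reached 5.76 rad and the jaws were pushed slightly open at the end, which fits the stop at 5.7. In later pictures the wing still stood as at the stop.
- **Bird:** It touched down with the tool at 0.1748 m, predicted 0.1747, and was released without dropping. The last views show it upright and concentric on the disc. The beak was within about 1 px of where it should be, pointing at the key. The gripper is about 0.13 m above where it let go.
- **Tree and rabbit:** I never touched them. They were clear of the gripper when I measured before the grasp, but I did not measure their positions again afterwards.
- **What went wrong:** On the first approach to the key, joint 3 read -61.29° against its -61.27° limit, with about 50 N on the wrist for a moment. I backed off at once and regrasped with the hand tilted about 25° along the wing. I don't know whether that 0.02° counts as passing the joint's range. Nothing reported a failure.

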